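Bearing carriages into the washing pan

ROBOT

A 6-joint arm with a two-finger parallel gripper is mounted at the origin on the work surface. World frame = base frame: x ahead of the robot, y to its left, z up, the work surface at z = 0. Lengths are in m, angles in rad, forces in N, time in s.
With the tool pointing down it reaches from about 0.35 to 0.975 m from the base axis. Payload 4.9 kg.
Tool frame: the origin (TCP) lies on the centre line of the jaws, within the pads' length; the fingertips stand 11 mm ahead of it and the grasp point (between the pads) lies 8 mm behind it; z points along the fingers, y is the direction in which the jaws open and shut (so a half turn about z gives the same grasp; the last joint's range is limited). The gripper opens to 85 mm and grips with 20 to 120 N. Pads are 22 mm wide; open, the fingers measure 114 mm over their backs; the gripper's body (76 mm by 85 mm) begins 54 mm behind the grasp point. The pads swing forward as they close: fully open they stand 13 mm farther back than shut.
Start: joints at [-1.245, 0.053, 1.613, -0, 1.476, -0.119], TCP at [0.269, -0.564, 0.242] pointing down, gripper open.
Joint ranges: [-3.01, 3.01], [-1.01, 2.22], [0.06, 2.58], [-1.02, 4.17], [0.09, 2.62], [-3.14, 3.14]. Speed limits (rad/s): [2.57, 2.57, 3.14, 3.14, 3.14, 3.14].

INTERFACE

Orientations are given as a rotation vector (axis times angle).
In Python, from station import ctrl gives the robot as it stands.
- The arm moves only by the shell command python3 -m crank 'ROWS' [OPENING] [FORCE]. ROWS is JSON, a list of rows, each an object of numbers: "x", "y", "z": the shift along the tool's x, y, z as a fraction of full scale; "roll": the turn about the tool's z as a fraction of full scale. In form: [{"x": .., "y": .., "z": .., "roll": ..}, ...]. A call has 1 to 10 rows; each row shifts and turns the commanded pose from where the row before left it, along the tool's axes as they then stand; what a row does not reach is not made up. Full scale, the value 1, is 0.06 m for a shift and 0.12 rad for a turn. A row lasts 1/8 s, in which the tool goes at most 62.5 mm and 10.7 degrees, less where a joint would pass 70% of its speed; a pose out of reach is approached as far as the arm can. A call with a number of a shift or a turn outside -1 to 1 is refused whole. A call with a gripper value outside its range is refused whole. OPENING is the closure, from 0 (fully open) to 1 (shut), set as the call begins (- or left out, the last holds). The fingers move at their own pace and stop on an object; FORCE is the grip in N (left out, the last holds). Time passes only in rows, so rows that do not move let the fingers close. It gives the time, the measured TCP pose, the force and the opening at its end, in the units of the state.
- ctrl.get_obs(): the state, without advancing time (a new reading comes with each control period).
- ctrl.get_image(name): name is "scene" or "top"; returns a dict with "img" (384x512x3 uint8, red, green, blue), "K" (3x3 intrinsics, pixels), "rvec" (rotation vector, rad) and "tvec" (3), from world to camera coordinates, as OpenCV has them. Camera axes: x right, y down, z forward; pixel columns grow to the right and rows downward; lengths in m; the calibration is good to about 2 mm. A picture is of the moment at which its call begins. There is no depth.
- ctrl.finish_job(): hands the job in, once; it reports no verdict.
The state is a dict: "t": time; "q": joint angles; "dq": joint speeds; "effort": joint torques, N m; "tool_pos": TCP position; "tool_rot": TCP orientation; "contact_force": force on the tool from outside, world axes, zero at the start; "wrist_torque": the same for the moment, N m; "opening": finger opening in m.
Only numpy, scipy, OpenCV 4.12 (cv2) and the standard library are available. Lean on these libraries where they do the work, as an engineer would, in place of code of your own. Each camera call takes 0.05 s, during which the arm holds its last target.

TASK

Pry the snap-shut parts case open with the pry blade (its lid has no handle, only a thin notch at the front), and put every linear-bearing carriage you find inside flat on the bottom of the round washing pan. Then set the loose cover on the pan so that it sits seated and level, shut the case again, and leave the pry blade lying flat on the bench; do not push the other things on the bench about.

Things in the scene. Friction and masses are not known exactly. Their poses are not given: they have to be found in the camera images.
- case: Grey plastic parts case fixed to the bench, 160 mm (x, front to back) by 152 mm (y) by 58 mm high without lid, walls 5 mm, floor 6 mm. Origin: centre of its underside, z up; its front wall (own x = -80 mm) roughly faces the robot. Carriages lie on its floor, lengthwise along its x, near x = -37 or +31 mm, y = -31 or +31 mm, tops at z = 28 mm. The lid is flush on the walls, without overhang
- case_notch (a point): Centre of the pry notch: an opening through the top of the front wall, 54 mm wide (y), 9 mm high, from 49 to 58 mm above the bench, where the lid's underside begins. This point lies on the wall's outer face, 53.5 mm up; axes as the case's; the blade goes in along +x
- lid (a joint): Hinge of the case's lid, a black plate 160 by 152 by 6 mm. Its axis runs along the case's y at the top of the rear wall (case x = +80 mm, z = 58 mm). 0 is shut, grows as the front edge rises, stops at 1.75 rad (leaning back just past upright). The stiff hinge (0.25 N m) keeps the lid wherever it is left
- lid_edge (a point): Middle of the lid's front edge, 160 mm from the hinge axis, at half the lid's thickness
- pry: Pry blade, loose, 120 g: wooden handle 100 mm long (x = -100 to 0 mm), 20 mm wide (y), 28 mm high, and a flat steel blade 90 mm long (x = 0 to 90 mm), 24 mm wide, 3 mm thick, its mid-thickness at z = 14 mm. Origin: on the underside where the blade leaves the handle; x points to the tip, z up as it lies. At the start the blade points away from the robot
- pry_tip (a point): Middle of the blade's tip edge, 90 mm ahead of the pry blade's origin and at half its thickness
- pan: Round steel washing pan fixed to the bench, outer radius 97 mm, inner radius 91 mm, 55 mm high, floor 6 mm thick. Origin: centre of its underside, z up
- pan_rim (a point): Centre of the pan's mouth, at rim height, 55 mm above the bench
- cover: Loose cover of the pan: aluminium disc, radius 98 mm, 5 mm thick; beneath it a step of radius 83 mm, 8 mm deep, drops into the pan with 8 mm of play; on top a black knob 28 mm in diameter, from z = 13 to 42 mm. Origin: centre of the step's underside, z up: at 0 when it lies on the bench, at 47 mm when seated on the pan
- carriage0: Linear-bearing carriage: a steel block 60 mm long (x), 26 mm wide (y), 22 mm high with black ends and a channel beneath, 110 to 225 g. Origin: centre of its underside, z up. Two to four carriages are in the case; the others are absent
- carriage1: Linear-bearing carriage: a steel block 60 mm long (x), 26 mm wide (y), 22 mm high with black ends and a channel beneath, 110 to 225 g. Origin: centre of its underside, z up. Two to four carriages are in the case; the others are absent
- carriage2: Linear-bearing carriage: a steel block 60 mm long (x), 26 mm wide (y), 22 mm high with black ends and a channel beneath, 110 to 225 g. Origin: centre of its underside, z up. Two to four carriages are in the case; the others are absent
- carriage3: Linear-bearing carriage: a steel block 60 mm long (x), 26 mm wide (y), 22 mm high with black ends and a channel beneath, 110 to 225 g. Origin: centre of its underside, z up. Two to four carriages are in the case; the others are absent
- gauge: Bystander: flat black instrument 100 by 50 by 18 mm with a round aluminium dial (30 mm high in all). Origin: centre of its underside
- jar: Bystander: jar of radius 30 mm, 85 mm high. Origin: centre of its underside
- tape: Bystander: black tape dispenser 110 by 50 mm, 77 mm high. Origin: centre of its underside

How it is judged:
By the outcome, as a careful person would: the job done as asked, in the order asked, and still so for the second after the job is handed in, with the robot touching nothing.
Of carriage0, carriage1, carriage2, carriage3 only 2 to 4 are there at a start; the rules pass over those that are not, and their reading is None.
At some moment in a run one of cover, pry may be knocked a few centimetres aside while the robot is not near it.
It also fails if it takes over 210 s, if anything falls off the work surface, if the arm or the gripper's body presses on something with over 40 N, if the wrist force passes 120 N, or if a joint passes its speed limit or range.

## Working session

There is one attempt and no reset: what is moved stays moved. The work goes in short steps, Python scripts to look and compute and a shell command to move; the robot and the scene stay as the last step left them, time stands still between calls to the robot, and variables do not carry over. Pictures are saved under pics/ and viewed, and the job is handed in when it is done.

```bash
ls; mkdir -p pics; python3 - <<'E'
from station import ctrl
import cv2
o=ctrl.get_obs();print(o)
for n in("scene","top"):
    d=ctrl.get_image(n);cv2.imwrite(f"pics/{n}0.png",d["img"][:,:,::-1]);print(n,d["K"],d["rvec"],d["tvec"])
E
```

```text
pics
{'t': 0.0, 'q': array([-1.24499503e+00,  5.33440703e-02,  1.61428628e+00,  2.42419262e-06,
        1.47598556e+00, -1.19001419e-01]), 'dq': array([ 3.49207034e-05, -2.72655546e-04, -2.07620680e-03,  7.14355701e-04,
        2.37899011e-04, -1.40374547e-03]), 'effort': array([-3.01961472e-04, -3.93685734e+01, -3.70173991e+01, -1.38443775e-04,
        7.14834416e-03, -9.76216057e-06]), 'tool_pos': array([ 0.26873374, -0.56361843,  0.24107553]), 'tool_rot': array([-3.06225401e+00, -6.92504544e-01,  3.24054733e-04]), 'contact_force': array([-0.59774061, -0.29196876,  0.54259529]), 'wrist_torque': array([0.0178912 , 0.01842898, 0.04744755]), 'opening': 0.08548492997808162}
scene [[423.72302007   0.         257.54521866]
 [  0.         423.72302007 198.89040418]
 [  0.           0.           1.        ]] [ 2.28205975  1.40430185 -0.38805988] [-0.25444865 -0.38913344  1.61032445]
top [[383.08967175   0.         258.95272401]
 [  0.         383.08967175 197.36172892]
 [  0.           0.           1.        ]] [ 2.09239808 -2.14390839  0.21210735] [0.01938261 0.56570209 1.02107381]
```

View pics/scene0.png

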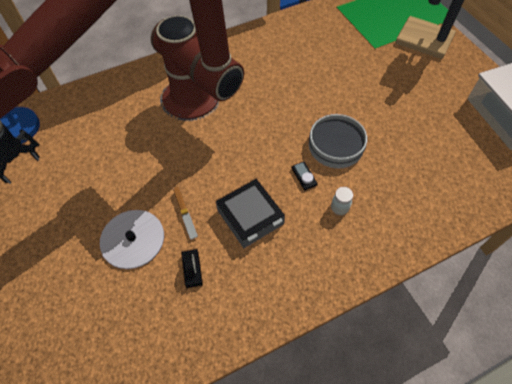

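View pics/top0.png

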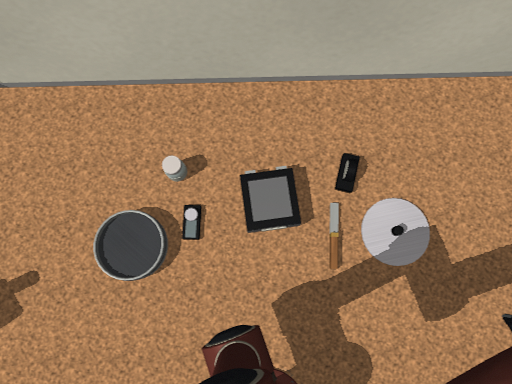

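```bash
cat > h.py <<'E'
import numpy as np, cv2
from scipy.spatial.transform import Rotation as R
from station import ctrl
def cam(n):
    d=ctrl.get_image(n); Rm=cv2.Rodrigues(np.array(d["rvec"],float))[0]; return d["img"],np.array(d["K"]),Rm,np.array(d["tvec"],float).ravel()
def ray(c,u,v):
    _,K,Rm,t=c; d=Rm.T@np.linalg.inv(K)@np.array([u,v,1.]); return -Rm.T@t,d
def onz(c,u,v,z):
    o,d=ray(c,u,v); return o+d*(z-o[2])/d[2]
def proj(c,P):
    _,K,Rm,t=c; p=K@(Rm@np.array(P,float)+t); return p[:2]/p[2]
def tri(c1,p1,c2,p2):
    o1,d1=ray(c1,*p1);o2,d2=ray(c2,*p2);d1/=np.linalg.norm(d1);d2/=np.linalg.norm(d2)
    A=np.stack([d1,-d2],1);s=np.linalg.lstsq(A,o2-o1,rcond=None)[0]
    a=o1+s[0]*d1;b=o2+s[1]*d2;return (a+b)/2,np.linalg.norm(a-b)
def crop(c,u0,v0,u1,v1,f,name):
    im=c[0][v0:v1,u0:u1,::-1];cv2.imwrite("pics/"+name,cv2.resize(im,None,fx=f,fy=f,interpolation=cv2.INTER_CUBIC))
def yaw(o=None):
    o=o or ctrl.get_obs();x=R.from_rotvec(o["tool_rot"]).as_matrix()[:,0];return np.arctan2(x[1],x[0])
def go(x,y,z,yw=None,n=None):
    """print rows needed: from measured pose to world target; yw=world heading of tool x"""
    o=ctrl.get_obs();M=R.from_rotvec(o["tool_rot"]).as_matrix()
    d=M.T@(np.array([x,y,z])-o["tool_pos"])/0.06
    print("pos",o["tool_pos"].round(4),"yaw",round(yaw(o),4),"F",o["contact_force"].round(1),"op",round(o["opening"],4),"t",o["t"])
    print("tool units total x,y,z",d.round(3),end=" ")
    if yw is not None:
        e=(yw-yaw(o)+np.pi/2)%np.pi-np.pi/2
        print("roll units (tool z down => -)",round(-e/0.12,3),end=" ")
    print()
E
python3 - <<'E'
from h import *
for n in("top","scene"):
    c=cam(n);print(n,"cam at",-c[2].T@c[3])
    if n=="top": crop(c,220,140,440,290,3.6,"t1.png");crop(c,80,140,220,290,4,"t2.png")
    else: crop(c,90,160,300,300,3.8,"s1.png")
E
```

```text
top cam at [0.35445614 0.01022119 1.11231409]
scene cam at [ 1.13726343 -0.26844185  1.20161752]
```

View pics/t1.png

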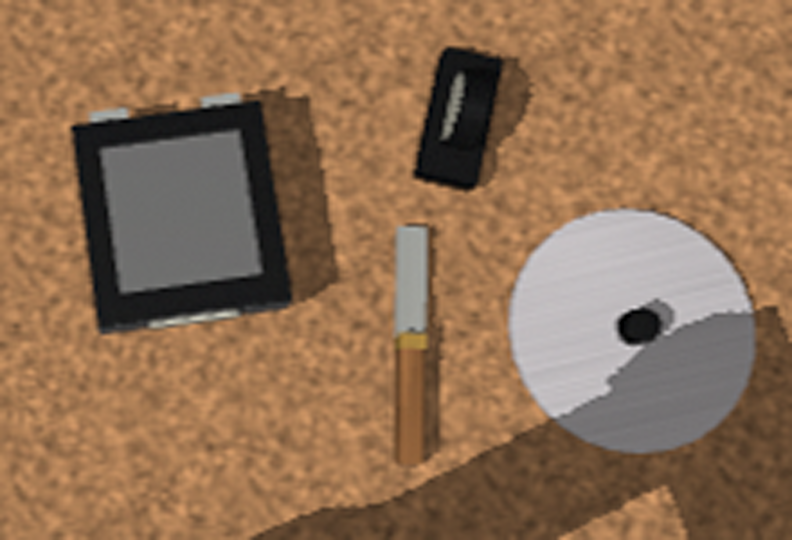

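View pics/s1.png

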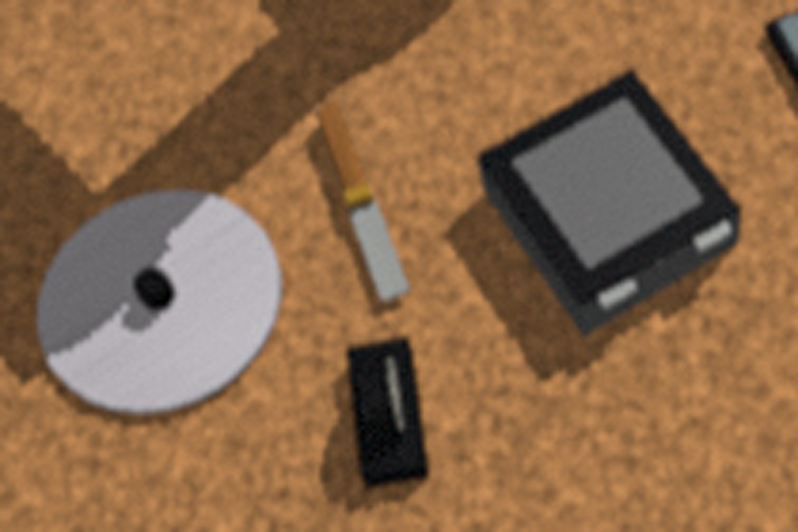

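View pics/t2.png

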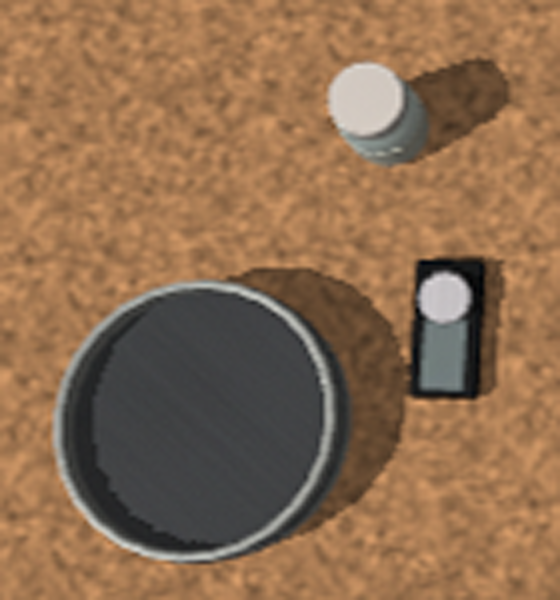

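```bash
cat > m.py <<'E'
from h import *
def big(mask,roi):
    m=np.zeros_like(mask);u0,v0,u1,v1=roi;m[v0:v1,u0:u1]=mask[v0:v1,u0:u1]
    cs,_=cv2.findContours(m,cv2.RETR_EXTERNAL,cv2.CHAIN_APPROX_NONE);return max(cs,key=cv2.contourArea)
def up(c,f=4):
    return cv2.resize(c[0],None,fx=f,fy=f,interpolation=cv2.INTER_CUBIC)
def masks(c,f=4):
    h=cv2.cvtColor(up(c,f),cv2.COLOR_RGB2HSV).astype(int);return h[...,0],h[...,1],h[...,2]
def px(p,f=4): return (np.array(p,float)+.5)/f-.5
def pry(c):
    H,S,V=masks(c);out={}
    return H,S,V
E
python3 - <<'E'
from m import *
c=cam("top");H,S,V=masks(c)
f=4
# grey panel
roi=[220*f,150*f,315*f,245*f]
m=((S<60)&(V>70)&(V<150)).astype(np.uint8)*255
k=big(m,roi);r=cv2.minAreaRect(k);b=cv2.boxPoints(r)
W=np.array([onz(c,*px(p),0.064) for p in b]);print("panel",W.round(4),W.mean(0).round(4))
m=((V<60)).astype(np.uint8)*255
k=big(m,roi);b=cv2.boxPoints(cv2.minAreaRect(k));W=np.array([onz(c,*px(p),0.064) for p in b]);print("lid",px(b).round(1).tolist(),W.round(4).tolist(),W.mean(0).round(4))
ap=cv2.approxPolyDP(k,12,True)[:,0];print(px(ap).round(1).tolist(),[onz(c,*px(p),.064).round(4).tolist() for p in ap])
# pan rim
m=((S<50)&(V>120)).astype(np.uint8)*255
k=big(m,[80*f,200*f,180*f,290*f]);e=cv2.fitEllipse(cv2.convexHull(k));P=onz(c,*px(e[0]),.055);print("pan rim",P.round(4),px(e[0]),np.array(e[1])/f)
# cover
m=((S<50)&(V>90)).astype(np.uint8)*255
k=big(m,[350*f,190*f,435*f,270*f]);e=cv2.fitEllipse(cv2.convexHull(k));P=onz(c,*px(e[0]),.0115);print("cover",P.round(4),px(e[0]),np.array(e[1])/f)
m=((V<45)).astype(np.uint8)*255
k=big(m,[385*f,220*f,415*f,242*f]);M=cv2.moments(k);u=px((M['m10']/M['m00'],M['m01']/M['m00']));print("knob",u,onz(c,*u,.042).round(4),cv2.boundingRect(k))
# pry
m=((S<60)&(V>100)).astype(np.uint8)*255
k=big(m,[325*f,195*f,345*f,240*f]);r=cv2.minAreaRect(k);b=cv2.boxPoints(r);print("blade",np.array([onz(c,*px(p),.0155) for p in b]).round(4).tolist())
m=((S>140)&(H<25)&(V>60)&(V<190)).astype(np.uint8)*255
crop(c,320,190,350,280,8,"p1.png")
E
```

```text
panel [[ 0.6129  0.0376  0.064 ]
 [ 0.6261 -0.0745  0.064 ]
 [ 0.5103 -0.0855  0.064 ]
 [ 0.4978  0.0243  0.064 ]] [ 0.5618 -0.0245  0.064 ]
lid [[239.0, 174.4], [293.1, 166.6], [301.3, 224.2], [247.2, 232.0]] [[0.6321, 0.0605, 0.064], [0.6509, -0.0933, 0.064], [0.4862, -0.1091, 0.064], [0.4685, 0.0402, 0.064]] [ 0.5594 -0.0254  0.064 ]
[[291.9, 167.9], [239.6, 175.1], [248.1, 231.6], [300.4, 222.9]] [[0.6474, -0.0897, 0.064], [0.6298, 0.0587, 0.064], [0.4694, 0.0377, 0.064], [0.49, -0.1066, 0.064]]
pan rim [0.442  0.3687 0.055 ] [127.90097046 244.83106995] [67.7698822  72.42851257]
cover [ 0.4653 -0.3842  0.0115] [395.17193604 231.4485321 ] [66.09620667 70.35300446]
knob [397.18543184 230.12614987] [ 0.4658 -0.3792  0.042 ] (1568, 903, 46, 38)
blade [[0.5543, -0.1992, 0.0155], [0.5536, -0.2247, 0.0155], [0.4677, -0.2191, 0.0155], [0.4683, -0.194, 0.0155]]
```

View pics/p1.png

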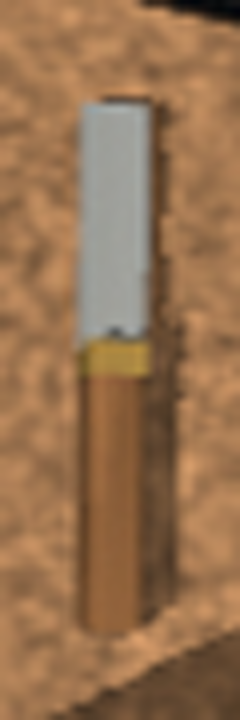

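```bash
python3 - <<'E'
from m import *
f=4
c=cam("top");s=cam("scene")
def corners(c,roi):
    H,S,V=masks(c)
    m=((S<60)&(V>70)&(V<150)).astype(np.uint8)*255
    k=big(m,roi);return px(cv2.boxPoints(cv2.minAreaRect(k))),px(cv2.approxPolyDP(k,16,True)[:,0])
b,a=corners(c,[220*f,150*f,315*f,245*f]);bs,as_=corners(s,[215*f,178*f,288*f,236*f])
print(a.round(1).tolist(),as_.round(1).tolist())
for q in as_: print(onz(s,*q,.064).round(4))
print("tri")
for p in a:
    W=onz(c,*p,.064); q=min(as_,key=lambda q:np.linalg.norm(q-proj(s,W)));P,e=tri(c,p,s,q);print(W.round(4),P.round(4),e.round(4))
for p in [(334.1,268.75),(334.1,234.4)]: print("handle",onz(c,*p,.028).round(4))
# scene: pry, cover, pan
H,S,V=masks(s)
m=((S<50)&(V>90)).astype(np.uint8)*255
k=big(m,[95*f,205*f,170*f,275*f]);e=cv2.fitEllipse(cv2.convexHull(k));print("cover s",onz(s,*px(e[0]),.0115).round(4))
m=((V<45)).astype(np.uint8)*255
k=big(m,[120*f,226*f,140*f,246*f]);M=cv2.moments(k);u=px((M['m10']/M['m00'],M['m01']/M['m00']));print("knob",u,onz(s,*u,.035).round(4))
crop(s,165,180,210,250,8,"p2.png");crop(s,295,100,380,175,8,"p3.png")
m=((S<60)&(V>100)).astype(np.uint8)*255
k=big(m,[180*f,205*f,200*f,243*f]);b=cv2.boxPoints(cv2.minAreaRect(k));print("blade s",np.array([onz(s,*px(p),.0155) for p in b]).round(4).tolist())
E
```

```text
[[285.6, 175.9], [247.6, 181.4], [253.1, 220.6], [292.1, 215.1]] [[254.4, 185.6], [224.6, 202.1], [244.9, 230.1], [274.1, 212.4]]
[0.5018 0.023  0.064 ]
[ 0.5136 -0.0852  0.064 ]
[ 0.6278 -0.071   0.064 ]
[0.6144 0.0341 0.064 ]
tri
[ 0.6244 -0.0711  0.064 ] [ 0.6257 -0.0709  0.0597] 0.0012
[0.6111 0.0364 0.064 ] [0.6122 0.036  0.0588] 0.0011
[0.4994 0.0233 0.064 ] [0.5    0.0236 0.0608] 0.0005
[ 0.5121 -0.0848  0.064 ] [ 0.5124 -0.085   0.0619] 0.0001
handle [ 0.364  -0.1986  0.028 ]
handle [ 0.4595 -0.2046  0.028 ]
cover s [ 0.4731 -0.3871  0.0115]
knob [129.94245659 235.6820937 ] [ 0.4736 -0.3851  0.035 ]
blade s [[0.4674, -0.221, 0.0155], [0.4689, -0.1948, 0.0155], [0.5595, -0.2014, 0.0155], [0.5577, -0.2268, 0.0155]]
```

View pics/p2.png

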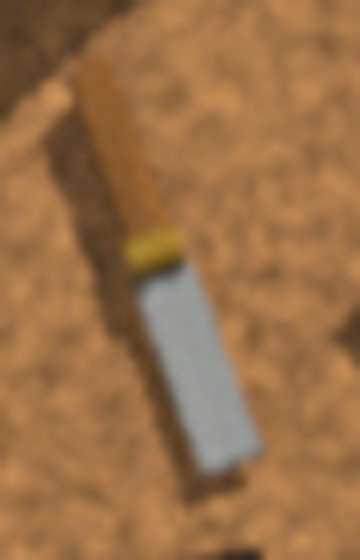

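View pics/p3.png

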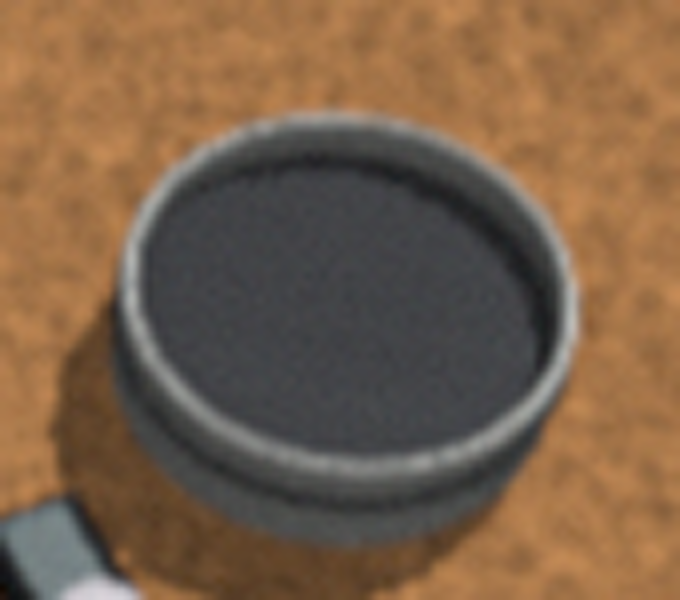

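```bash
python3 - <<'E'
from h import *
go(.452,-.2056,.12,-.066)
E
```

```text
pos [ 0.2689 -0.564   0.242 ] yaw 0.4448 F [-0.6 -0.5 -0.2] op 0.0854 t 0.35
tool units total x,y,z [ 5.326 -4.079  2.036] roll units (tool z down => -) 4.257
```

```bash
python3 -m crank '[{"x":0.59,"y":-0.45,"z":0.2},{"x":0.59,"y":-0.45,"z":0.2},{"x":0.59,"y":-0.45,"z":0.2},{"x":0.59,"y":-0.45,"z":0.2},{"x":0.59,"y":-0.45,"z":0.2},{"x":0.59,"y":-0.45,"z":0.2},{"x":0.59,"y":-0.45,"z":0.2},{"x":0.59,"y":-0.45,"z":0.2},{"x":0.59,"y":-0.45,"z":0.2}]'; python3 -m crank '[{"roll":0.8},{"roll":0.9},{"roll":0.9},{"roll":0.9},{"roll":0.75},{}]'; python3 -c "
from h import *
go(.452,-.2056,.06,-.066)
c=cam('top');crop(c,200,150,440,330,3.2,'t3.png')"
```

```text
pos [ 0.2689 -0.564   0.242 ] yaw 0.4448 F [-0.6 -0.5 -0.2] op 0.0854 t 0.35
tool units total x,y,z [ 5.326 -4.078  3.036] roll units (tool z down => -) 4.257 validation failed for argument at $[0]...
validation failed for argument at $[0]...
```

View pics/t3.png

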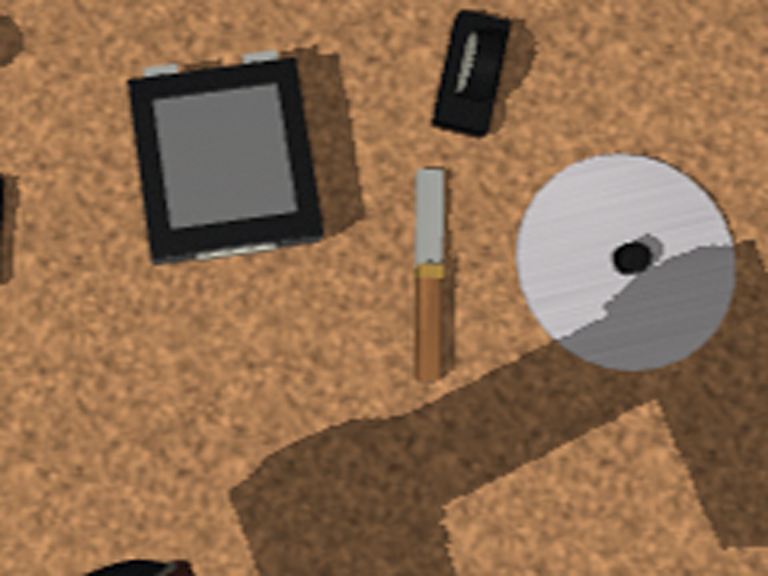

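```bash
python3 -m crank '[{"x":0.59,"y":-0.45,"z":0.2,"roll":0},{"x":0.59,"y":-0.45,"z":0.2,"roll":0},{"x":0.59,"y":-0.45,"z":0.2,"roll":0},{"x":0.59,"y":-0.45,"z":0.2,"roll":0},{"x":0.59,"y":-0.45,"z":0.2,"roll":0},{"x":0.59,"y":-0.45,"z":0.2,"roll":0},{"x":0.59,"y":-0.45,"z":0.2,"roll":0},{"x":0.59,"y":-0.45,"z":0.2,"roll":0},{"x":0.59,"y":-0.45,"z":0.2,"roll":0}]'; python3 -m crank '[{"x":0,"y":0,"z":0,"roll":0.8},{"x":0,"y":0,"z":0,"roll":0.9},{"x":0,"y":0,"z":0,"roll":0.9},{"x":0,"y":0,"z":0,"roll":0.9},{"x":0,"y":0,"z":0,"roll":0.75},{"x":0,"y":0,"z":0,"roll":0}]'; python3 -c "
from h import *
go(.452,-.2056,.06,-.066)
c=cam('top');crop(c,200,150,440,330,3.2,'t4.png')"
```

```text
t: 1.52
tool_pos: [0.4526, -0.2065, 0.1343]
tool_rot: [3.064, 0.693, 0.001]
contact_force: [0.1, -1.8, -0.3]
opening: 0.0857
t: 2.28
tool_pos: [0.452, -0.2078, 0.1344]
tool_rot: [3.14, -0.101, 0.0]
contact_force: [-0.3, 0.6, 0.3]
opening: 0.0855
pos [ 0.452  -0.2078  0.1344] yaw -0.0642 F [-0.3  0.6  0.3] op 0.0855 t 2.275
tool units total x,y,z [-0.003 -0.036  1.24 ] roll units (tool z down => -) 0.015
```

View pics/t4.png

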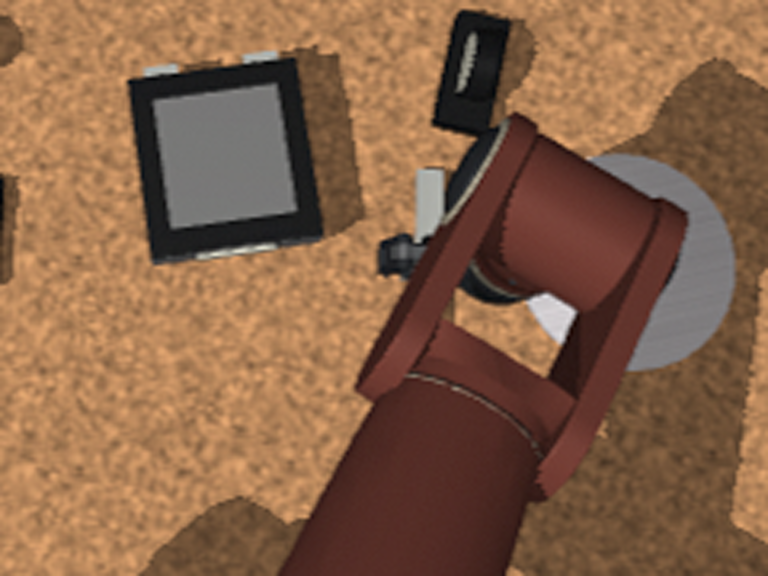

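```bash
python3 -m crank '[{"x":0,"y":-0.036,"z":0.5,"roll":0},{"x":0,"y":0,"z":0.5,"roll":0},{"x":0,"y":0,"z":0.5,"roll":0},{"x":0,"y":0,"z":0.3,"roll":0},{"x":0,"y":0,"z":0.17,"roll":0},{"x":0,"y":0,"z":0,"roll":0}]'; python3 -m crank '[{"x":0,"y":0,"z":0,"roll":0},{"x":0,"y":0,"z":0,"roll":0},{"x":0,"y":0,"z":0,"roll":0},{"x":0,"y":0,"z":0,"roll":0},{"x":0,"y":0,"z":0,"roll":0},{"x":0,"y":0,"z":0,"roll":0},{"x":0,"y":0,"z":0,"roll":0},{"x":0,"y":0,"z":0,"roll":0}]' 1 120
```

```text
t: 3.08
tool_pos: [0.452, -0.2055, 0.0159]
tool_rot: [-3.14, 0.102, 0.001]
contact_force: [0.7, 0.7, 0.4]
opening: 0.0855
t: 4.08
tool_pos: [0.4527, -0.2059, 0.0169]
tool_rot: [3.139, -0.102, 0.002]
contact_force: [-0.8, 0.8, 5.6]
opening: 0.0174
```

```bash
python3 -m crank '[{"x":0,"y":0,"z":-0.4,"roll":0},{"x":0,"y":0,"z":-0.5,"roll":0},{"x":-0.4,"y":0,"z":-0.4,"roll":0},{"x":-0.5,"y":0,"z":0,"roll":0},{"x":-0.5,"y":0,"z":0,"roll":0},{"x":0,"y":0,"z":0,"roll":-0.5},{"x":0,"y":0,"z":0,"roll":-0.5},{"x":0,"y":0,"z":0,"roll":-0.52},{"x":0,"y":0,"z":0,"roll":0}]';python3 -c "
from h import *
go(.361,-.048,.0562,.117)"
```

```text
t: 5.2
tool_pos: [0.3678, -0.1998, 0.0934]
tool_rot: [-3.136, -0.183, 0.001]
contact_force: [-0.2, 0.4, -2.5]
opening: 0.0176
pos [ 0.3678 -0.1998  0.0934] yaw 0.1165 F [-0.2  0.4 -2.5] op 0.0176 t 5.2
tool units total x,y,z [ 0.182 -2.525  0.622] roll units (tool z down => -) -0.004
```

```bash
python3 -m crank '[{"x":0,"y":-0.5,"z":0,"roll":0},{"x":0,"y":-0.6,"z":0,"roll":0},{"x":0.1,"y":-0.6,"z":0,"roll":0},{"x":0.08,"y":-0.5,"z":0,"roll":0},{"x":0,"y":-0.32,"z":0.3,"roll":0},{"x":0,"y":0,"z":0.32,"roll":0},{"x":0,"y":0,"z":0,"roll":0},{"x":0,"y":0,"z":0,"roll":0}]';python3 -c "
from h import *
go(.361,-.048,.0562,.117)
c=cam('top');crop(c,210,150,330,290,4,'t5.png')
s=cam('scene');crop(s,170,130,300,250,5,'s5.png')"
```

```text
t: 6.2
tool_pos: [0.3616, -0.0489, 0.0574]
tool_rot: [3.136, 0.183, 0.001]
contact_force: [-0.3, 0.2, -0.7]
opening: 0.0175
pos [ 0.3616 -0.0489  0.0574] yaw 0.1165 F [-0.3  0.2 -0.7] op 0.0175 t 6.2
tool units total x,y,z [-0.008 -0.016  0.02 ] roll units (tool z down => -) -0.004
```

View pics/t5.png

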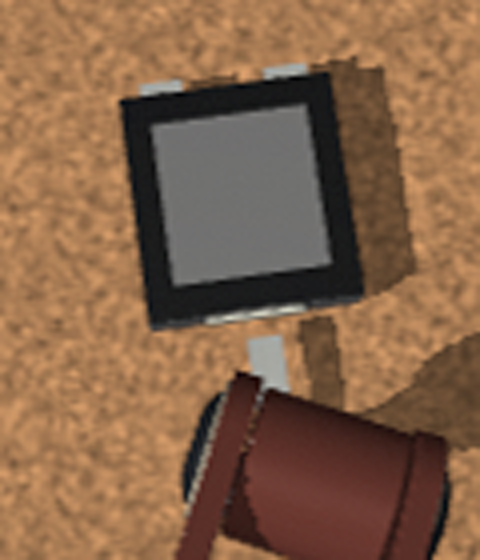

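View pics/s5.png

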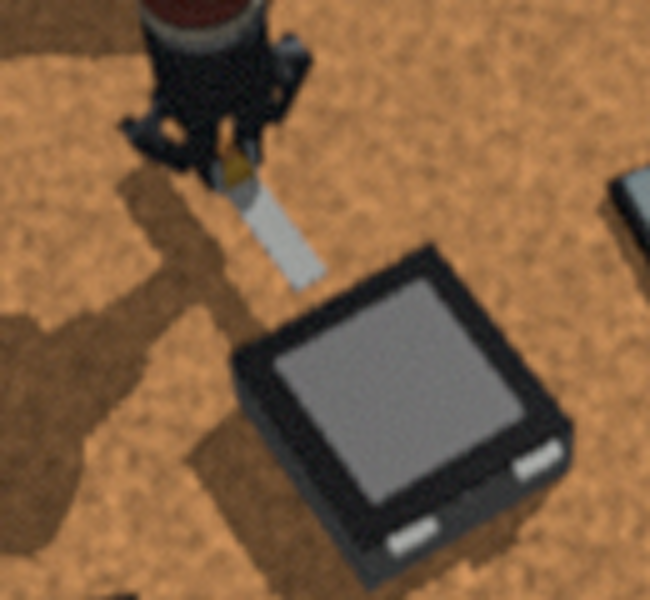

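```bash
python3 -c "
from h import *
c=cam('top');s=cam('scene')
P,e=tri(c,(276.25,234.5),s,(233,186));print(P,e)
n=(210+253.5/4,150+313/4);print(onz(c,*n,.056))
for z in(.05,.0535,.057): print(z,onz(c,276.25,234.5,z),onz(s,233,186,z))
o=ctrl.get_obs();print(o['tool_pos']+np.array([.1035*np.cos(.1165),.1035*np.sin(.1165),0]))
"
```

```text
[ 0.46220343 -0.03715347  0.04818225] 0.005871131614916881
[ 0.47790369 -0.03216346  0.056     ]
0.05 [ 0.46101712 -0.03982654  0.05      ] [ 0.46428943 -0.03477083  0.05      ]
0.0535 [ 0.46066604 -0.03966165  0.0535    ] [ 0.46633474 -0.03548101  0.0535    ]
0.057 [ 0.46031495 -0.03949676  0.057     ] [ 0.46838004 -0.03619118  0.057     ]
[ 0.46473431 -0.03705756  0.05775363]
```

```bash
python3 -m crank '[{"x":0,"y":-0.07,"z":0.02,"roll":0},{"x":0.15,"y":0,"z":0,"roll":0},{"x":0.15,"y":0,"z":0,"roll":0},{"x":0,"y":0,"z":0,"roll":0}]';python3 -m crank '[{"x":0.1,"y":0,"z":0,"roll":0},{"x":0.1,"y":0,"z":0,"roll":0},{"x":0,"y":0,"z":0,"roll":0}]';python3 -m crank '[{"x":0.1,"y":0,"z":0,"roll":0},{"x":0.1,"y":0,"z":0,"roll":0},{"x":0,"y":0,"z":0,"roll":0}]'
```

```text
t: 6.9
tool_pos: [0.3795, -0.0424, 0.056]
tool_rot: [3.136, 0.185, 0.0]
contact_force: [-0.5, -0.2, -0.7]
opening: 0.0176
t: 7.28
tool_pos: [0.391, -0.041, 0.0558]
tool_rot: [3.136, 0.184, -0.0]
contact_force: [0.5, -0.9, -1.6]
opening: 0.0179
t: 7.65
tool_pos: [0.403, -0.0396, 0.0559]
tool_rot: [3.136, 0.184, 0.0]
contact_force: [0.2, 0.4, -1.3]
opening: 0.0178
```

```bash
python3 -m crank '[{"x":0.1,"y":0,"z":0,"roll":0},{"x":0,"y":0,"z":-0.05,"roll":0},{"x":0,"y":0,"z":-0.05,"roll":0},{"x":0,"y":0,"z":-0.05,"roll":0},{"x":0,"y":0,"z":0,"roll":0}]';python3 -c "
from h import *
s=cam('scene');crop(s,170,130,300,250,5,'s6.png')"
```

```text
t: 8.28
tool_pos: [0.4082, -0.0388, 0.0647]
tool_rot: [-3.136, -0.184, 0.001]
contact_force: [0.2, -0.7, -2.5]
opening: 0.0175
```

View pics/s6.png

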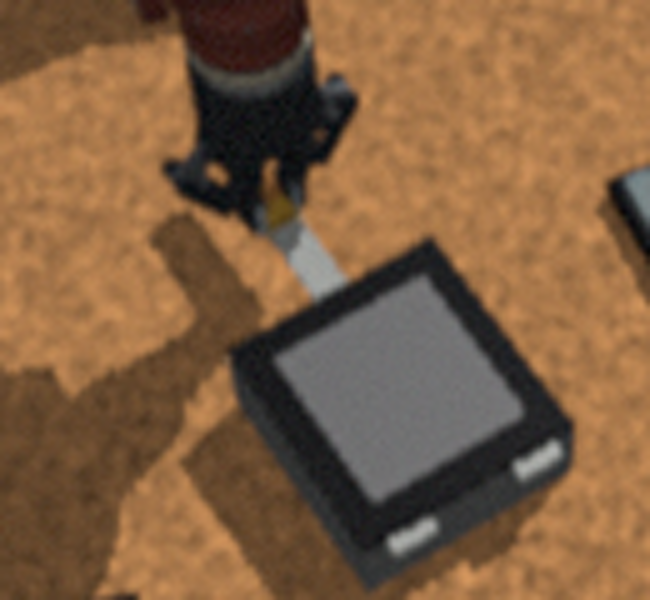

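```bash
python3 -m crank '[{"x":0,"y":0,"z":-0.1,"roll":0},{"x":0,"y":0,"z":-0.1,"roll":0},{"x":0,"y":0,"z":0,"roll":0}]';python3 -m crank '[{"x":0,"y":0,"z":-0.1,"roll":0},{"x":0,"y":0,"z":-0.1,"roll":0},{"x":0,"y":0,"z":0,"roll":0}]';python3 -c "
from h import *
s=cam('scene');crop(s,170,130,300,250,5,'s7.png')"
```

```text
t: 8.7
tool_pos: [0.4087, -0.039, 0.0774]
tool_rot: [3.136, 0.184, 0.001]
contact_force: [-0.8, 0.0, -2.2]
opening: 0.0179
t: 9.07
tool_pos: [0.4088, -0.039, 0.0894]
tool_rot: [3.136, 0.184, 0.001]
contact_force: [-0.5, 0.1, -1.3]
opening: 0.0177
```

View pics/s7.png

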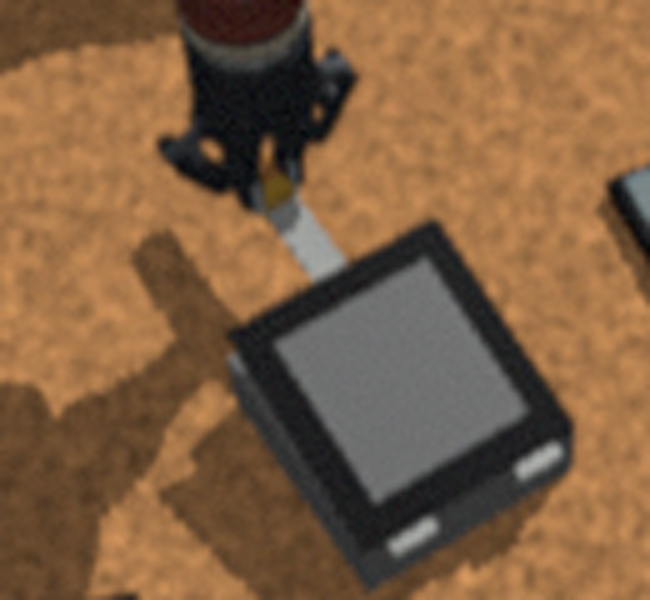

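```bash
python3 -m crank '[{"x":0.07,"y":0,"z":-0.29,"roll":0},{"x":0.15,"y":0,"z":-0.29,"roll":0},{"x":0.17,"y":0,"z":-0.28,"roll":0},{"x":0.23,"y":0,"z":-0.25,"roll":0},{"x":0.25,"y":0,"z":-0.22,"roll":0},{"x":0.29,"y":0,"z":-0.17,"roll":0},{"x":0,"y":0,"z":0,"roll":0}]';python3 -c "
from h import *
s=cam('scene');crop(s,170,110,300,250,5,'s8.png')"
```

```text
t: 10.0
tool_pos: [0.4803, -0.0309, 0.1814]
tool_rot: [3.135, 0.185, 0.008]
contact_force: [-0.4, 0.1, -1.4]
opening: 0.0176
```

View pics/s8.png

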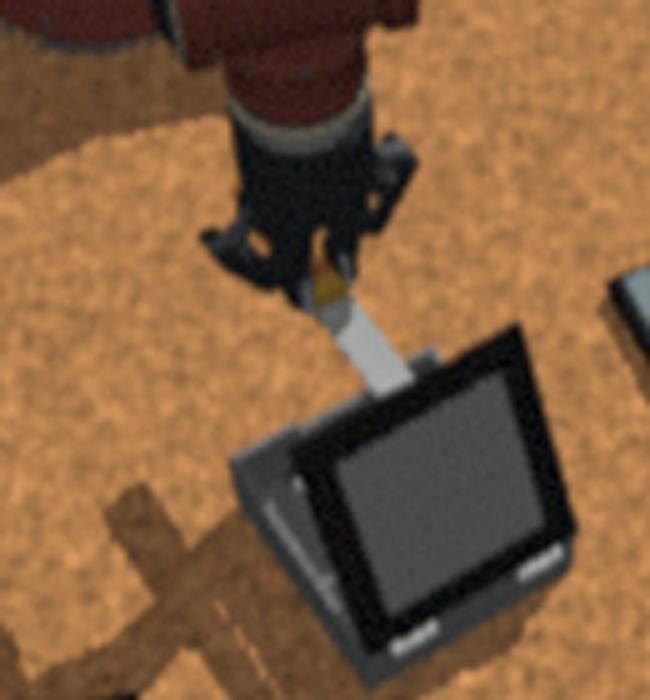

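```bash
python3 -m crank '[{"x":0.31,"y":0,"z":-0.13,"roll":0},{"x":0.32,"y":0,"z":-0.08,"roll":0},{"x":0.22,"y":0,"z":-0.03,"roll":0},{"x":0.22,"y":0,"z":0,"roll":0},{"x":0.1,"y":0,"z":0,"roll":0},{"x":0,"y":0,"z":0,"roll":0}]';python3 -c "
from h import *
s=cam('scene');crop(s,170,110,300,250,5,'s9.png');c=cam('top');crop(c,210,120,330,270,4,'t9.png')"
```

```text
t: 10.8
tool_pos: [0.5478, -0.0226, 0.1931]
tool_rot: [3.136, 0.184, 0.001]
contact_force: [-1.0, -0.2, -0.7]
opening: 0.0175
```

View pics/s9.png

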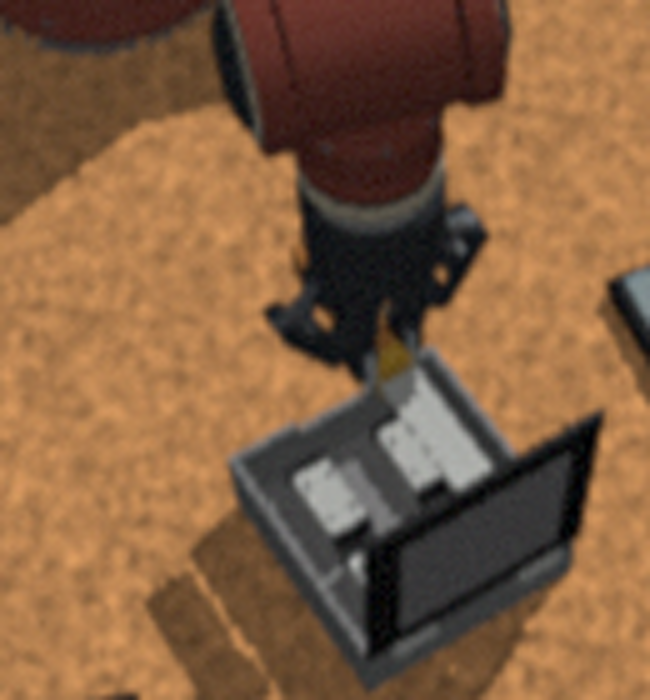

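View pics/t9.png

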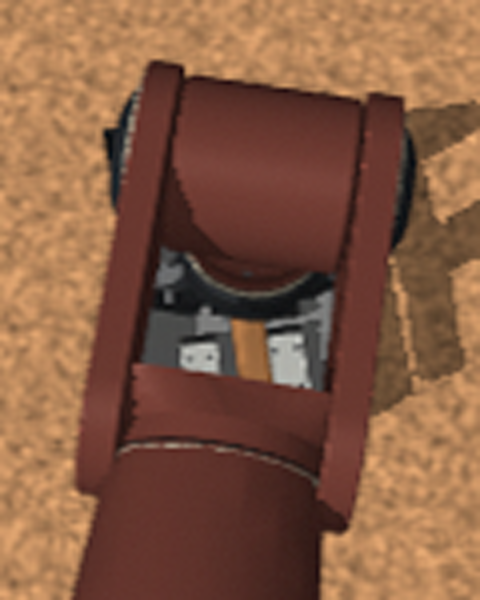

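```bash
python3 -m crank '[{"x":0.12,"y":0,"z":0,"roll":0},{"x":0.1,"y":0,"z":0,"roll":0},{"x":0,"y":0,"z":0,"roll":0}]';python3 -m crank '[{"x":0.06,"y":0,"z":0,"roll":0},{"x":0,"y":0,"z":0,"roll":0}]'
```

```text
t: 11.28
tool_pos: [0.561, -0.021, 0.193]
tool_rot: [-3.136, -0.184, -0.001]
contact_force: [0.9, -0.5, -0.9]
opening: 0.0177
t: 11.52
tool_pos: [0.5635, -0.0208, 0.1931]
tool_rot: [3.136, 0.184, -0.004]
contact_force: [-4.9, -0.5, 1.0]
opening: 0.0174
```

```bash
python3 -m crank '[{"x":-0.3,"y":0,"z":0,"roll":0},{"x":-0.6,"y":0,"z":0,"roll":0},{"x":-0.6,"y":0,"z":0,"roll":0},{"x":-0.4,"y":0.3,"z":0.1,"roll":0},{"x":-0.2,"y":0.6,"z":0.2,"roll":0},{"x":0,"y":0.6,"z":0.2,"roll":0},{"x":0,"y":0.6,"z":0.2,"roll":0},{"x":0,"y":0.6,"z":0.2,"roll":0},{"x":0,"y":0,"z":0,"roll":0}]';python3 -c "
from h import *
go(.43,-.203,.019,.117)
s=cam('scene');crop(s,90,110,300,270,3.8,'s10.png')"
```

```text
t: 12.65
tool_pos: [0.4578, -0.1979, 0.1386]
tool_rot: [-3.136, -0.179, 0.0]
contact_force: [-1.1, 0.2, -3.0]
opening: 0.0176
pos [ 0.4578 -0.1979  0.1386] yaw 0.1141 F [-1.1  0.2 -3. ] op 0.0176 t 12.65
tool units total x,y,z [-0.47   0.032  1.993] roll units (tool z down => -) -0.024
```

View pics/s10.png

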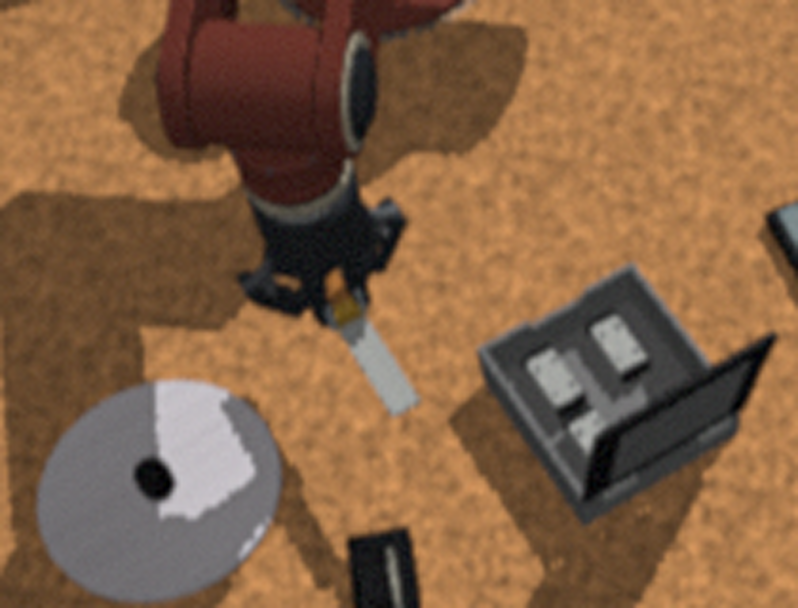

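Lid is leaning back past upright; at least three carriages visible. Laying the pry blade down.

```bash
python3 -m crank '[{"x":-0.24,"y":0,"z":0.5,"roll":0},{"x":-0.23,"y":0,"z":0.5,"roll":0},{"x":0,"y":0,"z":0.5,"roll":0},{"x":0,"y":0,"z":0.3,"roll":0},{"x":0,"y":0,"z":0.12,"roll":0},{"x":0,"y":0,"z":0.06,"roll":0},{"x":0,"y":0,"z":0,"roll":0}]'; python3 -m crank '[{"x":0,"y":0,"z":0.04,"roll":0},{"x":0,"y":0,"z":0,"roll":0}]'
```

```text
t: 13.58
tool_pos: [0.4304, -0.1996, 0.0211]
tool_rot: [3.135, 0.185, 0.002]
contact_force: [-0.2, 0.1, -0.6]
opening: 0.0178
t: 13.82
tool_pos: [0.43, -0.1996, 0.0182]
tool_rot: [3.136, 0.184, 0.001]
contact_force: [-0.1, 0.5, -1.2]
opening: 0.0175
```

```bash
python3 -m crank '[{"x":0,"y":0,"z":0.02,"roll":0},{"x":0,"y":0,"z":0,"roll":0}]'; python3 -m crank '[{"x":0,"y":0,"z":0,"roll":0},{"x":0,"y":0,"z":0,"roll":0},{"x":0,"y":0,"z":0,"roll":0},{"x":0,"y":0,"z":0,"roll":0},{"x":0,"y":0,"z":0,"roll":0}]' 0; python3 -m crank '[{"x":0,"y":0,"z":-0.5,"roll":0},{"x":0,"y":0,"z":-0.6,"roll":0},{"x":0,"y":0,"z":-0.6,"roll":0},{"x":-0.3,"y":0,"z":-0.6,"roll":0},{"x":-0.6,"y":0,"z":0,"roll":0},{"x":0,"y":0.6,"z":0,"roll":0},{"x":0,"y":0.8,"z":0,"roll":0},{"x":0,"y":0.8,"z":0,"roll":0},{"x":0,"y":0,"z":0,"roll":0}]';python3 -c "
from h import *
s=cam('scene');crop(s,90,150,300,270,3.8,'s11.png');c=cam('top');crop(c,210,120,410,280,4,'t11.png');go(.5,0,.2,.117)"
```

```text
t: 14.08
tool_pos: [0.4301, -0.1997, 0.017]
tool_rot: [3.136, 0.184, 0.001]
contact_force: [0.6, 0.7, -0.6]
opening: 0.0179
t: 14.7
tool_pos: [0.4298, -0.1995, 0.0167]
tool_rot: [-3.136, -0.184, 0.0]
contact_force: [-0.4, -0.0, -0.6]
opening: 0.0857
t: 15.82
tool_pos: [0.3915, -0.3393, 0.1548]
tool_rot: [3.136, 0.179, -0.0]
contact_force: [-0.6, -0.2, 0.6]
opening: 0.0853
pos [ 0.3913 -0.3367  0.1543] yaw 0.1164 F [-0.2  0.2  0.2] op 0.0856 t 15.925
tool units total x,y,z [ 2.45  -5.364 -0.756] roll units (tool z down => -) -0.005
```

View pics/s11.png

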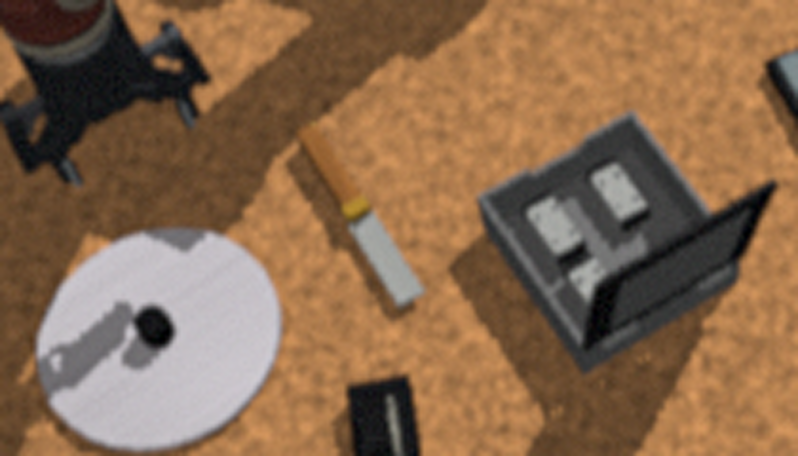

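View pics/t11.png

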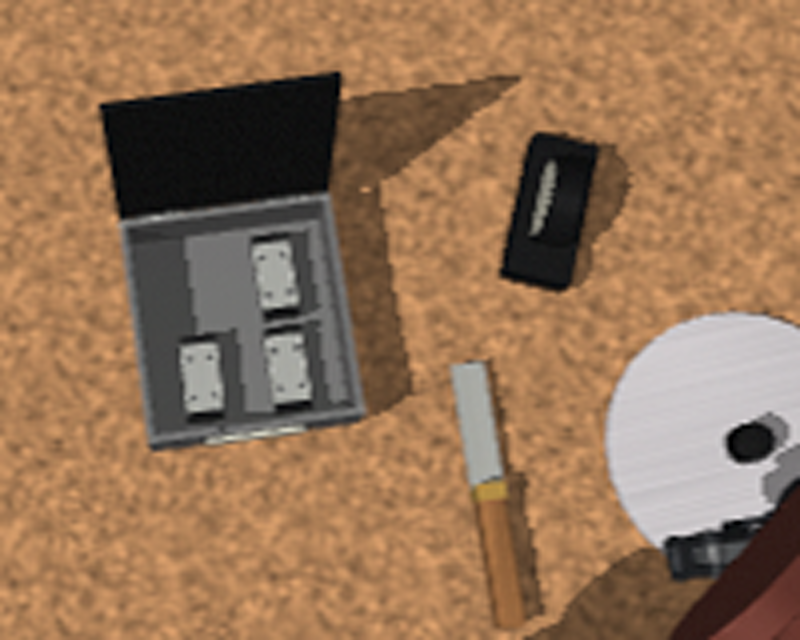

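```bash
cat > carr.py <<'E'
from m import *
def carr(c,roi,z):
    f=4;H,S,V=masks(c);m=((S<40)&(V>140)).astype(np.uint8)*255
    M=np.zeros_like(m);u0,v0,u1,v1=[q*f for q in roi];M[v0:v1,u0:u1]=m[v0:v1,u0:u1]
    M=cv2.morphologyEx(M,cv2.MORPH_CLOSE,np.ones((9,9)))
    cs,_=cv2.findContours(M,cv2.RETR_EXTERNAL,cv2.CHAIN_APPROX_NONE)
    for k in cs:
        if cv2.contourArea(k)<50*f*f: continue
        r=cv2.minAreaRect(k);b=np.array([onz(c,*px(p),z) for p in cv2.boxPoints(r)])
        e1,e2=b[1]-b[0],b[2]-b[1];e=e1 if np.linalg.norm(e1)>np.linalg.norm(e2) else e2
        if e[0]<0:e=-e
        print(px(r[0]).round(1),b.mean(0).round(4),"L",np.linalg.norm(e1).round(4),np.linalg.norm(e2).round(4),"yaw",np.arctan2(e[1],e[0]).round(3))
if __name__=="__main__":
    c=cam("top");print("top");carr(c,[240,178,298,226],.028)
    s=cam("scene");print("scene");carr(s,[225,188,270,240],.028)
E
python3 carr.py
```

```text
top
[260.  213.9] [0.5235 0.0037 0.028 ] L 0.0268 0.0473 yaw 0.082
[281.4 211.6] [ 0.5286 -0.0579  0.028 ] L 0.0271 0.0478 yaw 0.125
[278.3 188.3] [ 0.5972 -0.0512  0.028 ] L 0.0271 0.0472 yaw 0.125
scene
[235.5 208.8] [ 0.5311 -0.0588  0.028 ] L 0.0264 0.0484 yaw 0.096
[252.2 199.8] [0.5259 0.0024 0.028 ] L 0.0251 0.0485 yaw 0.09
```

```bash
python3 -m crank '[{"x":0.3,"y":-0.6,"z":0,"roll":0},{"x":0.32,"y":-0.7,"z":0,"roll":0},{"x":0.32,"y":-0.7,"z":0,"roll":0},{"x":0.32,"y":-0.7,"z":0,"roll":0},{"x":0.32,"y":-0.7,"z":0,"roll":0},{"x":0.32,"y":-0.7,"z":0,"roll":0},{"x":0.32,"y":-0.7,"z":0.2,"roll":0},{"x":0.32,"y":-0.6,"z":0.3,"roll":0},{"x":0.2,"y":-0.3,"z":0.2,"roll":0},{"x":0,"y":0,"z":0,"roll":0}]' 0.5;python3 -c "
from h import *
go(.5247,.003,.07,.112)
s=cam('scene');crop(s,190,130,300,250,5,'s12.png')"
```

```text
t: 17.27
tool_pos: [0.5136, 0.0239, 0.1116]
tool_rot: [-3.135, -0.19, 0.004]
contact_force: [0.5, 0.1, -0.5]
opening: 0.0426
pos [0.5136 0.0239 0.1116] yaw 0.1211 F [ 0.5  0.1 -0.5] op 0.0426 t 17.275
tool units total x,y,z [0.143 0.369 0.693] roll units (tool z down => -) 0.076
```

View pics/s12.png

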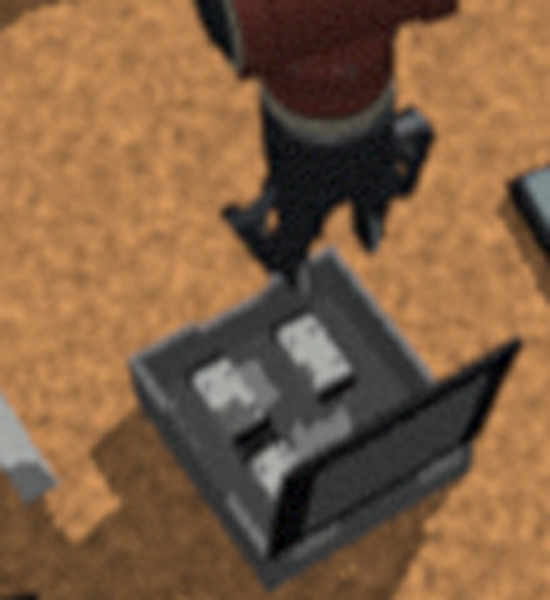

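```bash
python3 -m crank '[{"x":0.14,"y":0.37,"z":0,"roll":0.08},{"x":0,"y":0,"z":0.4,"roll":0},{"x":0,"y":0,"z":0.4,"roll":0},{"x":0,"y":0,"z":0.3,"roll":0},{"x":0,"y":0,"z":0,"roll":0}]';python3 -c "
from h import *
go(.5247,.003,.022,.112)
s=cam('scene');crop(s,190,130,300,250,5,'s13.png')
c=cam('top');crop(c,210,120,330,270,4,'t13.png')"
```

```text
t: 17.95
tool_pos: [0.5245, 0.0006, 0.0456]
tool_rot: [-3.137, -0.168, 0.004]
contact_force: [-0.9, 1.1, -0.6]
opening: 0.0427
pos [0.5245 0.0006 0.0456] yaw 0.107 F [-0.9  1.1 -0.6] op 0.0427 t 17.95
tool units total x,y,z [ 0.009 -0.038  0.393] roll units (tool z down => -) -0.041
```

View pics/s13.png

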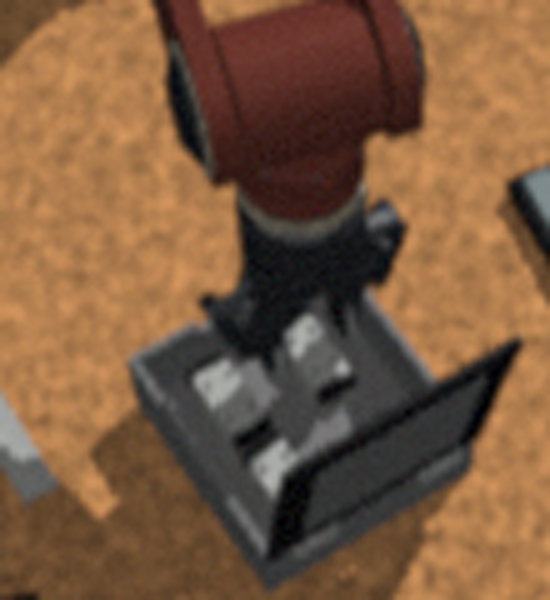

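View pics/t13.png

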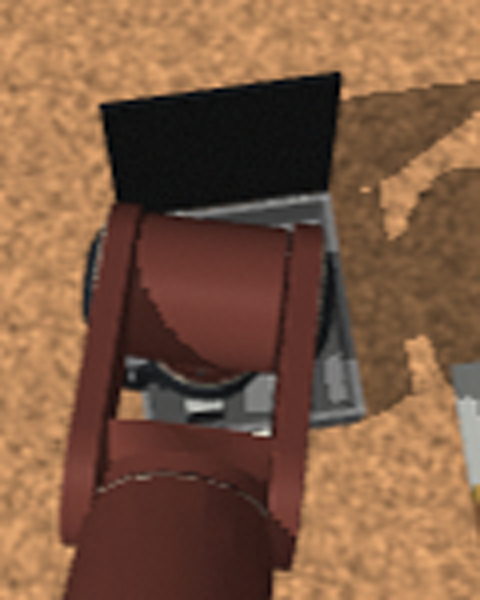

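```bash
python3 -m crank '[{"x":0,"y":-0.04,"z":0.2,"roll":-0.04},{"x":0,"y":0,"z":0.19,"roll":0},{"x":0,"y":0,"z":0,"roll":0}]';python3 -m crank '[{"x":0,"y":0,"z":0,"roll":0},{"x":0,"y":0,"z":0,"roll":0},{"x":0,"y":0,"z":0,"roll":0},{"x":0,"y":0,"z":0,"roll":0},{"x":0,"y":0,"z":0,"roll":0}]' 1 70;python3 -m crank '[{"x":0,"y":0,"z":-0.3,"roll":0},{"x":0,"y":0,"z":-0.5,"roll":0},{"x":0,"y":0,"z":-0.6,"roll":0},{"x":0,"y":0,"z":-0.6,"roll":0},{"x":0,"y":0,"z":0,"roll":0}]';python3 -c "
from h import *
go(.442,.369,.12,.112)
s=cam('scene');crop(s,190,130,300,250,5,'s14.png')"
```

```text
t: 18.42
tool_pos: [0.5271, 0.0033, 0.0263]
tool_rot: [-3.136, -0.178, -0.001]
contact_force: [-8.4, -0.6, 20.7]
opening: 0.0426
t: 19.05
tool_pos: [0.5272, 0.0033, 0.0248]
tool_rot: [3.136, 0.177, 0.005]
contact_force: [-0.5, 0.1, 9.5]
opening: 0.0239
t: 19.68
tool_pos: [0.5276, 0.0031, 0.1468]
tool_rot: [3.135, 0.177, 0.01]
contact_force: [-0.1, 0.6, -2.3]
opening: 0.0243
pos [0.5276 0.0031 0.1468] yaw 0.1126 F [-0.1  0.6 -2.3] op 0.0243 t 19.675
tool units total x,y,z [-0.735 -6.221  0.431] roll units (tool z down => -) 0.005
```

View pics/s14.png

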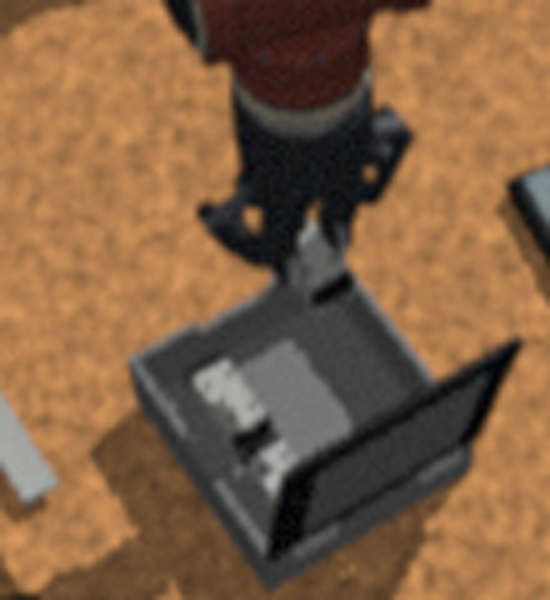

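```bash
python3 -c "
from m import *
s=cam('scene');c=cam('top')
print(onz(s,338.6,136.5,.055), onz(c,127.9,244.8,.055))
f=4
H,S,V=masks(s);m=((S<60)&(V>110)).astype(np.uint8)*255
k=big(m,[305*f,105*f,372*f,162*f]);e=cv2.fitEllipse(cv2.convexHull(k));print('s',px(e[0]),np.array(e[1])/f,onz(s,*px(e[0]),.055))
H,S,V=masks(c);m=((S<60)&(V>110)).astype(np.uint8)*255
k=big(m,[85*f,200*f,175*f,290*f]);e=cv2.fitEllipse(cv2.convexHull(k));print('t',px(e[0]),np.array(e[1])/f,onz(c,*px(e[0]),.055))
h=cv2.convexHull(k)[:,0];P=np.array([onz(c,*px(p),.055) for p in h]);print(cv2.minEnclosingCircle(P[:,:2].astype(np.float32)))
"

```

```text
[0.45156737 0.36689468 0.055     ] [0.44213149 0.36875559 0.055     ]
s [338.29602051 136.54049683] [45.10073853 57.88201141] [0.45124502 0.36588736 0.055     ]
t [128.00994873 244.82543945] [68.1023941  72.85192108] [0.44205451 0.3684506  0.055     ]
((0.44361868500709534, 0.36826151609420776), 0.09735333174467087)
```

```bash
cat > circ.py <<'E'
from m import *
def circ(c,roi,z,vmin=110,smax=60):
    f=4;H,S,V=masks(c);m=((S<smax)&(V>vmin)).astype(np.uint8)*255
    k=big(m,[q*f for q in roi]);h=cv2.convexHull(k)[:,0]
    P=np.array([onz(c,*px(p),z)[:2] for p in h])
    A=np.c_[2*P,np.ones(len(P))];s=np.linalg.lstsq(A,(P**2).sum(1),rcond=None)[0]
    return s[:2].round(4),np.sqrt(s[2]+s[0]**2+s[1]**2).round(4),[np.round(q,4) for q in cv2.minEnclosingCircle(P.astype(np.float32))]
E
python3 -c "
from circ import *
print(circ(cam('top'),[85,200,175,290],.055));print(circ(cam('scene'),[305,105,372,162],.055))"
```

```text
(array([0.4438, 0.3684]), np.float64(0.0965), [array([0.4436, 0.3683]), np.float64(0.0974)])
(array([0.4483, 0.3674]), np.float64(0.0972), [array([0.4489, 0.3677]), np.float64(0.0985)])
```

```bash
python3 -c "
from h import *
go(.478,.400,.147,.112)"; python3 -m crank '[{"x":0,"y":-0.6,"z":0,"roll":0},{"x":0,"y":-0.8,"z":0,"roll":0},{"x":0,"y":-0.8,"z":0,"roll":0},{"x":0,"y":-0.8,"z":0,"roll":0},{"x":0,"y":-0.8,"z":0,"roll":0},{"x":0,"y":-0.8,"z":0,"roll":0},{"x":0,"y":-0.8,"z":0,"roll":0},{"x":0,"y":-0.7,"z":0,"roll":0},{"x":0,"y":-0.4,"z":0,"roll":0},{"x":0,"y":0,"z":0,"roll":0}]';python3 -c "
from h import *
go(.478,.400,.07,.112)"
```

```text
pos [0.5241 0.0035 0.1409] yaw 0.1124 F [ 0.3  0.9 -1.8] op 0.0244 t 19.925
tool units total x,y,z [-0.023 -6.653 -0.094] roll units (tool z down => -) 0.003 
t: 21.18
tool_pos: [0.4812, 0.3914, 0.1421]
tool_rot: [3.135, 0.179, -0.003]
contact_force: [0.6, -0.5, -1.3]
opening: 0.0239
pos [0.4812 0.3914 0.1421] yaw 0.1143 F [ 0.6 -0.5 -1.3] op 0.0239 t 21.175
tool units total x,y,z [-0.034 -0.15   1.202] roll units (tool z down => -) 0.019
```

```bash
python3 -m crank '[{"x":-0.03,"y":-0.15,"z":0.3,"roll":0},{"x":0,"y":0,"z":0.5,"roll":0},{"x":0,"y":0,"z":0.4,"roll":0},{"x":0,"y":0,"z":0.3,"roll":0},{"x":0,"y":0,"z":0.2,"roll":0},{"x":0,"y":0,"z":0,"roll":0},{"x":0,"y":0,"z":0,"roll":0}]';python3 -c "
from h import *
go(.478,.400,.025,.112)
s=cam('scene');crop(s,280,90,390,190,6,'s15.png')"
```

```text
t: 22.05
tool_pos: [0.4798, 0.4, 0.0423]
tool_rot: [-3.136, -0.176, -0.002]
contact_force: [0.4, -0.6, -2.0]
opening: 0.0242
pos [0.4798 0.4    0.0423] yaw 0.1122 F [ 0.4 -0.6 -2. ] op 0.0242 t 22.05
tool units total x,y,z [-0.03  -0.004  0.289] roll units (tool z down => -) 0.002
```

View pics/s15.png

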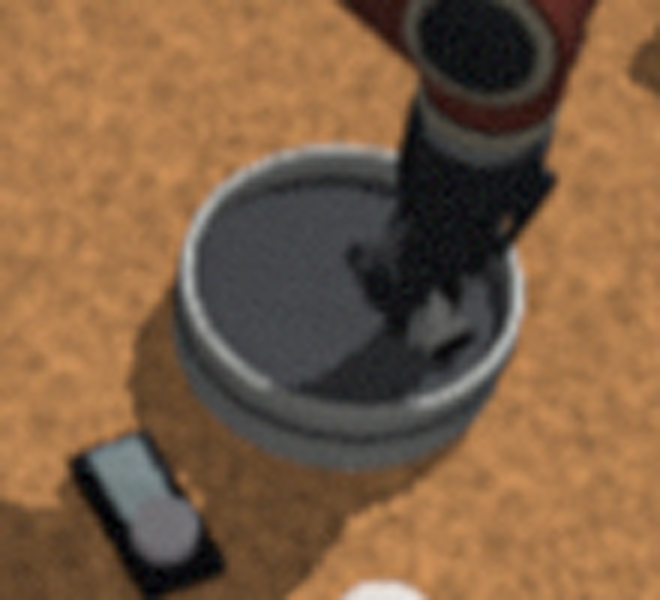

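```bash
python3 -m crank '[{"x":0,"y":0,"z":0.13,"roll":0},{"x":0,"y":0,"z":0.12,"roll":0},{"x":0,"y":0,"z":0,"roll":0},{"x":0,"y":0,"z":0,"roll":0}]';python3 -m crank '[{"x":0,"y":0,"z":0.04,"roll":0},{"x":0,"y":0,"z":0.0,"roll":0}]'
```

```text
t: 22.6
tool_pos: [0.4789, 0.3995, 0.0261]
tool_rot: [3.136, 0.176, -0.001]
contact_force: [0.2, -0.6, -1.0]
opening: 0.0238
t: 22.85
tool_pos: [0.4793, 0.3998, 0.0248]
tool_rot: [-3.136, -0.177, -0.001]
contact_force: [-2.1, -0.3, 2.9]
opening: 0.0243
```

Touchdown. Release and go for the next.

```bash
python3 -m crank '[{"x":0,"y":0,"z":0,"roll":0},{"x":0,"y":0,"z":0,"roll":0},{"x":0,"y":0,"z":0,"roll":0}]' 0.55;python3 -m crank '[{"x":0,"y":0,"z":-0.4,"roll":0},{"x":0,"y":0,"z":-0.6,"roll":0},{"x":0,"y":0,"z":-0.6,"roll":0},{"x":0,"y":0,"z":-0.4,"roll":0},{"x":0,"y":0,"z":0,"roll":0},{"x":0,"y":0.4,"z":0,"roll":0},{"x":0,"y":0.7,"z":0,"roll":0},{"x":0,"y":0.8,"z":0,"roll":0},{"x":0,"y":0.8,"z":0,"roll":0},{"x":0,"y":0.8,"z":0,"roll":0}]';python3 -m crank '[{"x":0,"y":0.8,"z":0,"roll":0},{"x":0,"y":0.8,"z":0,"roll":0},{"x":0,"y":0.8,"z":0,"roll":0},{"x":0,"y":0.8,"z":0,"roll":0},{"x":0,"y":0.4,"z":0,"roll":0},{"x":0,"y":0,"z":0,"roll":0},{"x":0,"y":0,"z":0,"roll":0}]';python3 -c "
from h import *
go(.5298,-.0583,.07,.115)
s=cam('scene');crop(s,200,90,390,240,4,'s16.png')"
```

```text
t: 23.22
tool_pos: [0.4791, 0.3995, 0.0238]
tool_rot: [-3.137, -0.176, -0.0]
contact_force: [-0.6, 0.3, 0.4]
opening: 0.0381
t: 24.48
tool_pos: [0.5012, 0.188, 0.1416]
tool_rot: [3.136, 0.176, -0.005]
contact_force: [-0.4, 0.1, -0.4]
opening: 0.0381
t: 25.35
tool_pos: [0.5257, -0.0235, 0.1425]
tool_rot: [-3.136, -0.176, 0.004]
contact_force: [-0.6, -0.1, 0.6]
opening: 0.0384
pos [ 0.5257 -0.0235  0.1425] yaw 0.112 F [-0.6 -0.1  0.6] op 0.0384 t 25.35
tool units total x,y,z [0.006 0.584 1.208] roll units (tool z down => -) -0.025
```

View pics/s16.png

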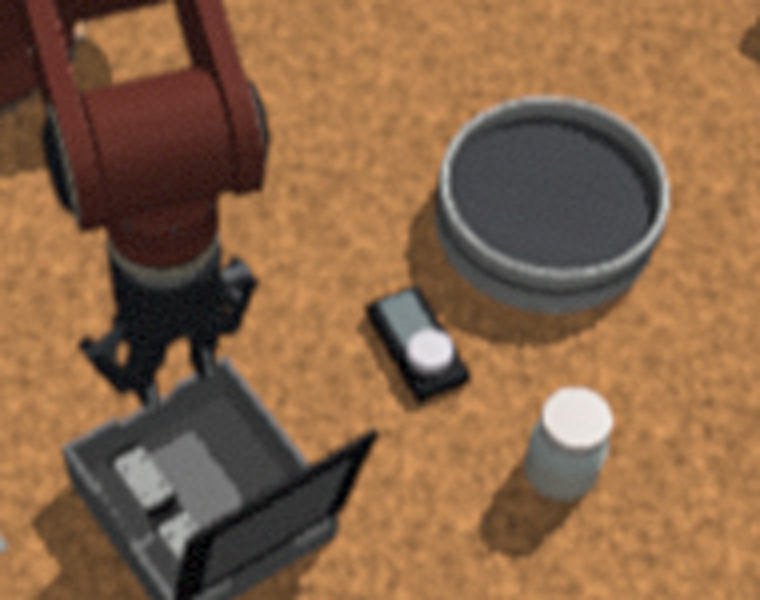

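```bash
python3 -c "
from h import *
c=cam('top');crop(c,70,150,320,300,3.2,'t16.png');crop(cam('scene'),300,95,380,175,8,'s17.png')"
```

```text
(no output)
```

View pics/t16.png

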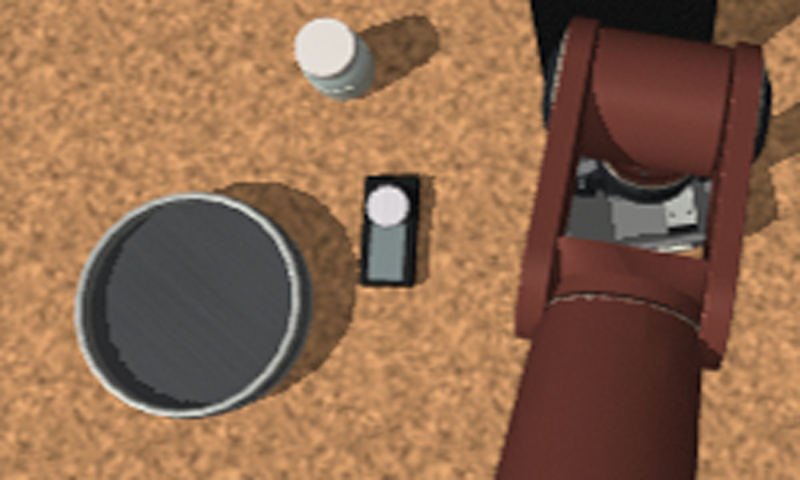

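View pics/s17.png

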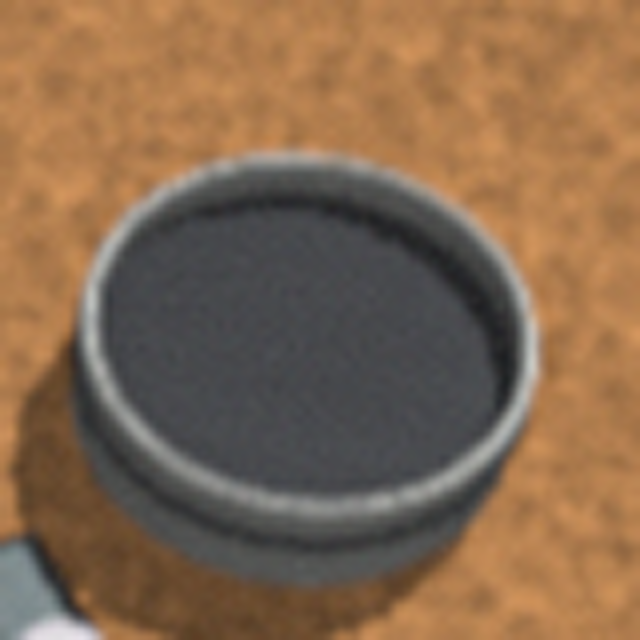

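```bash
python3 -c "
from h import *
crop(cam('scene'),205,140,300,240,6,'s18.png')"
```

```text
(no output)
```

View pics/s18.png

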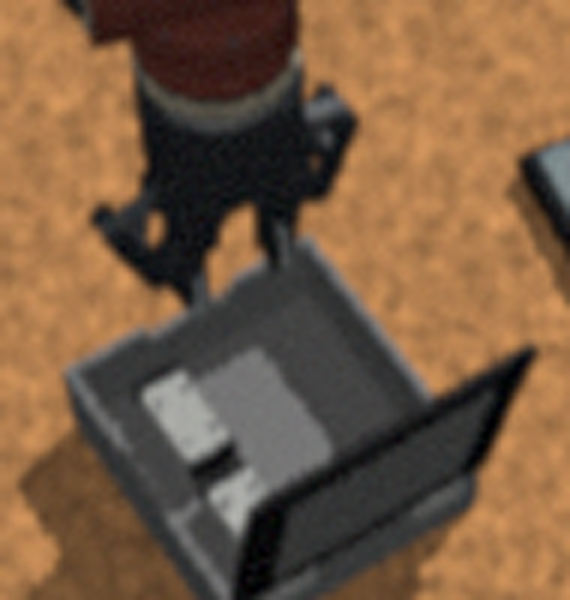

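```bash
python3 -c "
from h import *
for n in('top','scene'):
    c=cam(n);crop(c,0,0,512,384,1.56,n+'19.png')"
```

```text
(no output)
```

View pics/top19.png

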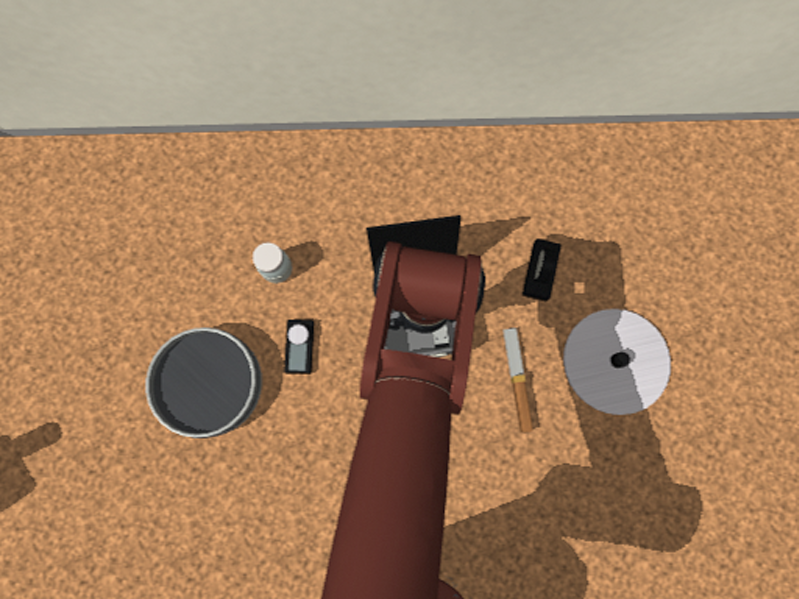

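View pics/scene19.png

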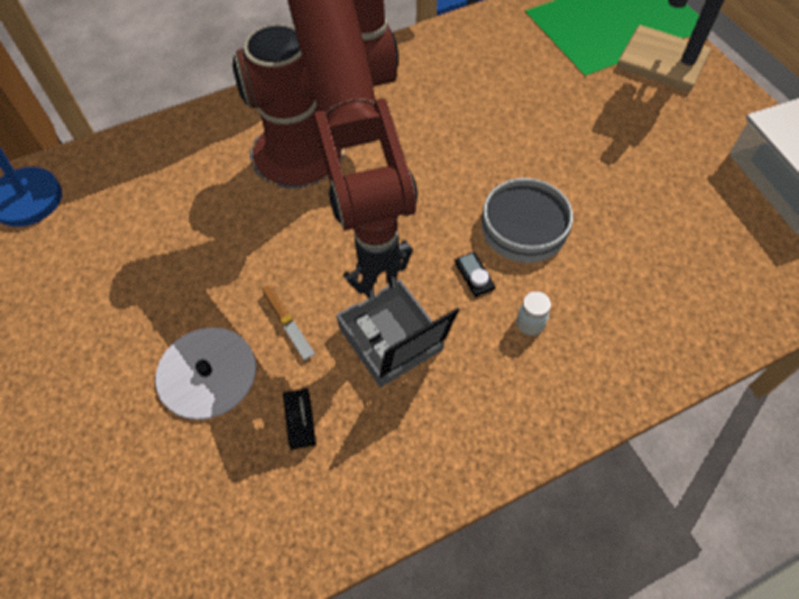

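```bash
python3 -c "
from h import *
c=cam('top')
for z in (.006,.02,.03,.04,.055):
    print(z,[ (np.linalg.norm(onz(c,70+u/3.2,150+v/3.2,z)[:2]-[.444,.3684])*1e3).round(1) for u,v in ((105,300),(110,270),(112,340),(150,390),(88,300))])"
```

```text
0.006 [np.float64(89.5), np.float64(92.6), np.float64(86.0), np.float64(86.2), np.float64(104.8)]
0.02 [np.float64(83.8), np.float64(86.8), np.float64(81.0), np.float64(83.8), np.float64(98.9)]
0.03 [np.float64(79.7), np.float64(82.7), np.float64(77.6), np.float64(82.3), np.float64(94.6)]
0.04 [np.float64(75.6), np.float64(78.6), np.float64(74.2), np.float64(80.9), np.float64(90.4)]
0.055 [np.float64(69.5), np.float64(72.4), np.float64(69.2), np.float64(79.0), np.float64(84.1)]
```

```bash
python3 -c "
from h import *
c=cam('scene')
for z in (.006,.02,.03,.04,.055):
    print(z,[ (np.linalg.norm(onz(c,300+u/8,95+v/8,z)[:2]-[.448,.3675])*1e3).round(1) for u,v in ((290,203),(400,225),(200,212),(500,370),(105,300),(290,165))])
im=c[0];print(im[120:150:3,338]);
P=proj(c,(.477,.4,.028));print(P,proj(cam('top'),(.477,.4,.028)))
o=ctrl.get_obs();print(o['contact_force'])"
```

```text
0.006 [np.float64(109.0), np.float64(111.9), np.float64(108.0), np.float64(94.8), np.float64(93.5), np.float64(131.4)]
0.02 [np.float64(96.9), np.float64(100.1), np.float64(97.6), np.float64(89.8), np.float64(89.5), np.float64(119.1)]
0.03 [np.float64(88.3), np.float64(91.7), np.float64(90.5), np.float64(87.0), np.float64(87.4), np.float64(110.3)]
0.04 [np.float64(79.8), np.float64(83.4), np.float64(83.6), np.float64(84.8), np.float64(86.0), np.float64(101.5)]
0.055 [np.float64(67.1), np.float64(71.1), np.float64(74.1), np.float64(83.0), np.float64(85.4), np.float64(88.5)]
[[45 45 48]
 [75 77 81]
 [72 74 75]
 [73 74 77]
 [71 72 77]
 [74 76 80]
 [71 71 77]
 [71 72 75]
 [72 74 76]
 [73 75 79]]
[349.55359582 143.13946369] [120.5903008  233.42348757]
[0.38852409 0.50358444 0.31769729]
```

```bash
python3 -m crank '[{"x":0,"y":0.38,"z":0,"roll":-0.02},{"x":0,"y":0.2,"z":0.1,"roll":0},{"x":0,"y":0,"z":0.5,"roll":0},{"x":0,"y":0,"z":0.5,"roll":0},{"x":0,"y":0,"z":0.2,"roll":0},{"x":0,"y":0,"z":0,"roll":0},{"x":0,"y":0,"z":0,"roll":0}]' 0.57;python3 -c "
from h import *
go(.5298,-.0583,.026,.115)"
```

```text
t: 26.68
tool_pos: [0.5317, -0.0585, 0.0672]
tool_rot: [3.136, 0.18, 0.003]
contact_force: [-0.4, 0.9, -0.5]
opening: 0.0369
pos [ 0.5317 -0.0585  0.0672] yaw 0.1149 F [-0.4  0.9 -0.5] op 0.0369 t 26.675
tool units total x,y,z [-0.033 -0.008  0.687] roll units (tool z down => -) -0.001
```

```bash
python3 -m crank '[{"x":-0.03,"y":0,"z":0.25,"roll":0},{"x":0,"y":0,"z":0.2,"roll":0},{"x":0,"y":0,"z":0,"roll":0}]';python3 -m crank '[{"x":0,"y":0,"z":0.15,"roll":0},{"x":0,"y":0,"z":0.08,"roll":0},{"x":0,"y":0,"z":0,"roll":0}]'
```

```text
t: 27.05
tool_pos: [0.5276, -0.0582, 0.0371]
tool_rot: [-3.135, -0.18, 0.005]
contact_force: [0.0, -0.1, 0.0]
opening: 0.0366
t: 27.42
tool_pos: [0.5291, -0.0586, 0.0255]
tool_rot: [3.136, 0.18, -0.001]
contact_force: [-2.2, 0.1, 4.5]
opening: 0.0368
```

```bash
python3 -m crank '[{"x":0,"y":0,"z":-0.02,"roll":0},{"x":0,"y":0,"z":0,"roll":0},{"x":0,"y":0,"z":0,"roll":0},{"x":0,"y":0,"z":0,"roll":0}]' 1 70;python3 -m crank '[{"x":0,"y":0,"z":-0.3,"roll":0},{"x":0,"y":0,"z":-0.5,"roll":0},{"x":0,"y":0,"z":-0.6,"roll":0},{"x":0,"y":0,"z":-0.6,"roll":0},{"x":0,"y":0,"z":0,"roll":0},{"x":0,"y":0,"z":0,"roll":0}]';python3 -c "
from h import *
go(.482,.344,.147,.115)
s=cam('scene');crop(s,190,130,300,250,5,'s20.png')"
```

```text
t: 27.92
tool_pos: [0.5291, -0.0585, 0.0263]
tool_rot: [3.136, 0.18, 0.001]
contact_force: [0.4, 0.0, 1.2]
opening: 0.0243
t: 28.68
tool_pos: [0.5283, -0.0583, 0.1455]
tool_rot: [-3.136, -0.18, 0.002]
contact_force: [0.8, 0.0, -2.6]
opening: 0.0242
pos [ 0.5283 -0.0583  0.1455] yaw 0.1148 F [ 0.8  0.  -2.6] op 0.0242 t 28.675
tool units total x,y,z [ 2.00e-03 -6.75e+00 -2.20e-02] roll units (tool z down => -) -0.002
```

View pics/s20.png

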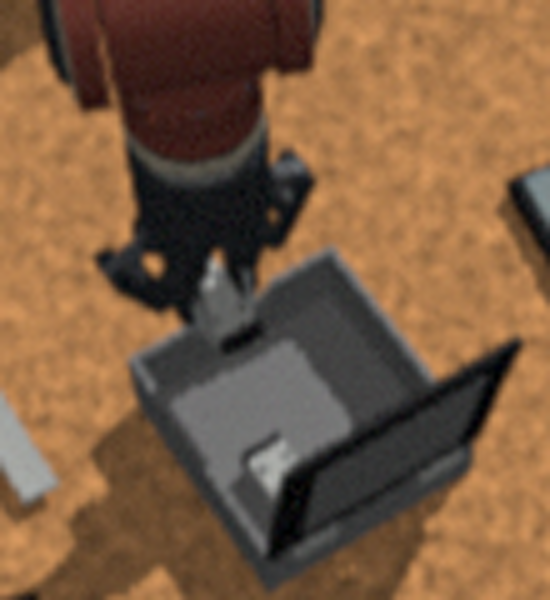

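```bash
python3 -m crank '[{"x":0,"y":-0.6,"z":0,"roll":0},{"x":0,"y":-0.8,"z":0,"roll":0},{"x":0,"y":-0.8,"z":0,"roll":0},{"x":0,"y":-0.8,"z":0,"roll":0},{"x":0,"y":-0.8,"z":0,"roll":0},{"x":0,"y":-0.8,"z":0,"roll":0},{"x":0,"y":-0.8,"z":0,"roll":0},{"x":0,"y":-0.8,"z":0,"roll":0},{"x":0,"y":-0.55,"z":0,"roll":0},{"x":0,"y":0,"z":0,"roll":0}]';python3 -m crank '[{"x":0,"y":0,"z":0.3,"roll":0},{"x":0,"y":0,"z":0.5,"roll":0},{"x":0,"y":0,"z":0.5,"roll":0},{"x":0,"y":0,"z":0.3,"roll":0},{"x":0,"y":0,"z":0,"roll":0},{"x":0,"y":0,"z":0,"roll":0}]';python3 -c "
from h import *
go(.483,.344,.0263,.115)
s=cam('scene');crop(s,280,90,390,190,6,'s21.png')"
```

```text
t: 29.98
tool_pos: [0.4809, 0.3451, 0.1439]
tool_rot: [3.135, 0.185, -0.006]
contact_force: [-0.5, 0.5, -2.2]
opening: 0.0244
t: 30.72
tool_pos: [0.4834, 0.3439, 0.0512]
tool_rot: [-3.136, -0.18, -0.002]
contact_force: [-0.3, 0.6, -0.9]
opening: 0.0241
pos [0.4834 0.3439 0.0512] yaw 0.1144 F [-0.3  0.6 -0.9] op 0.0241 t 30.725
tool units total x,y,z [-0.007 -0.003  0.415] roll units (tool z down => -) -0.005
```

View pics/s21.png

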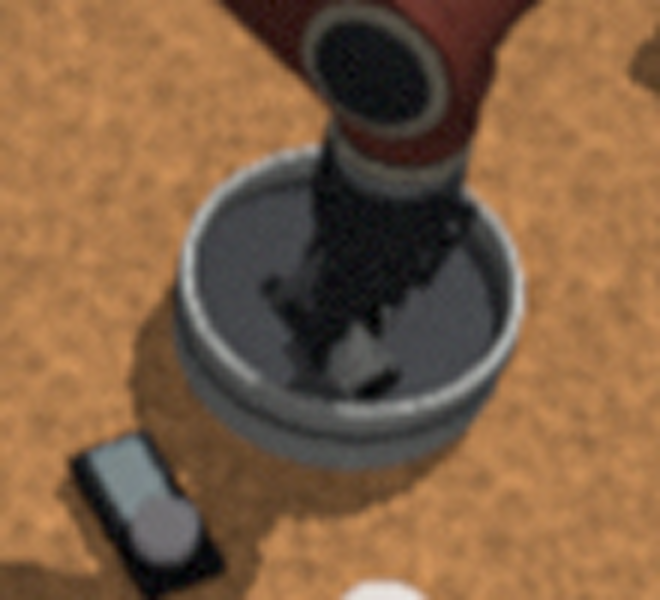

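```bash
python3 -m crank '[{"x":0,"y":0,"z":0.2,"roll":0},{"x":0,"y":0,"z":0.19,"roll":0},{"x":0,"y":0,"z":0,"roll":0},{"x":0,"y":0,"z":0,"roll":0}]';python3 -m crank '[{"x":0,"y":0,"z":0.03,"roll":0},{"x":0,"y":0,"z":0,"roll":0},{"x":0,"y":0,"z":0,"roll":0}]'
```

```text
t: 31.28
tool_pos: [0.4823, 0.3437, 0.0263]
tool_rot: [3.136, 0.18, -0.001]
contact_force: [0.4, 0.2, -1.7]
opening: 0.024
t: 31.65
tool_pos: [0.4823, 0.3437, 0.0263]
tool_rot: [3.136, 0.18, -0.002]
contact_force: [-4.8, -2.9, 7.8]
opening: 0.0239
```

Touchdown at floor level as expected. Release and return for the third.

```bash
python3 -m crank '[{"x":0,"y":0,"z":-0.01,"roll":0},{"x":0,"y":0,"z":0,"roll":0},{"x":0,"y":0,"z":0,"roll":0}]' 0.56;python3 -m crank '[{"x":0,"y":0,"z":-0.4,"roll":0},{"x":0,"y":0,"z":-0.6,"roll":0},{"x":0,"y":0,"z":-0.6,"roll":0},{"x":0,"y":0,"z":-0.4,"roll":0},{"x":0,"y":0,"z":0,"roll":0},{"x":0,"y":0.4,"z":0,"roll":0},{"x":0,"y":0.7,"z":0,"roll":0},{"x":0,"y":0.8,"z":0,"roll":0},{"x":0,"y":0.8,"z":0,"roll":0},{"x":0,"y":0.8,"z":0,"roll":0}]' 0.57;python3 -m crank '[{"x":0.2,"y":0.8,"z":0,"roll":0},{"x":0.2,"y":0.8,"z":0,"roll":0},{"x":0.2,"y":0.8,"z":0,"roll":0},{"x":0.2,"y":0.7,"z":0,"roll":0},{"x":0.2,"y":0.4,"z":0,"roll":0},{"x":0,"y":0,"z":0,"roll":0},{"x":0,"y":0,"z":0,"roll":0}]';python3 -c "
from h import *
go(.597,-.0515,.07,.115)
s=cam('scene');crop(s,170,110,330,240,4.8,'s22.png')"
```

```text
t: 32.02
tool_pos: [0.4825, 0.3438, 0.0255]
tool_rot: [3.136, 0.18, -0.0]
contact_force: [-0.1, 0.5, -0.5]
opening: 0.0376
t: 33.28
tool_pos: [0.5056, 0.1336, 0.1436]
tool_rot: [3.136, 0.181, -0.004]
contact_force: [0.8, 0.4, 0.2]
opening: 0.0367
t: 34.15
tool_pos: [0.5893, -0.0658, 0.1442]
tool_rot: [-3.135, -0.18, 0.004]
contact_force: [-0.1, 0.3, 0.6]
opening: 0.0366
pos [ 0.5893 -0.0658  0.1442] yaw 0.115 F [-0.1  0.3  0.6] op 0.0366 t 34.15
tool units total x,y,z [ 0.158 -0.221  1.236] roll units (tool z down => -) 0.0
```

View pics/s22.png

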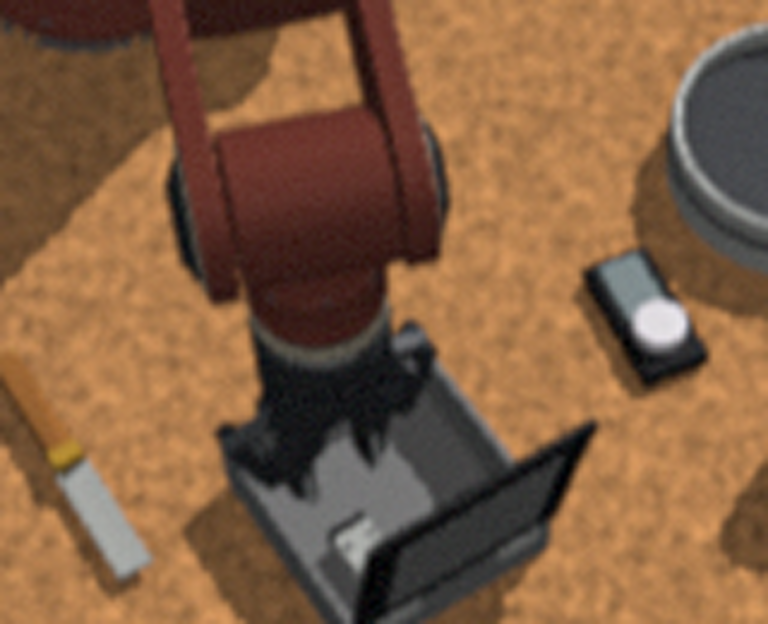

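```bash
python3 -m crank '[{"x":0.03,"y":-0.22,"z":0.2,"roll":0},{"x":0,"y":0,"z":0.4,"roll":0},{"x":0,"y":0,"z":0.4,"roll":0},{"x":0,"y":0,"z":0.2,"roll":0},{"x":0,"y":0,"z":0,"roll":0},{"x":0,"y":0,"z":0,"roll":0}]' 0.57;python3 -m crank '[{"x":0,"y":0,"z":0.2,"roll":0},{"x":0,"y":0,"z":0.2,"roll":0},{"x":0,"y":0,"z":0,"roll":0}]';python3 -c "
from h import *
go(.589,-.0524,.026,.115)
s=cam('scene');crop(s,170,110,330,240,4.8,'s23.png');c=cam('top');crop(c,210,120,330,270,4,'t23.png')"
```

```text
t: 34.95
tool_pos: [0.5912, -0.053, 0.0746]
tool_rot: [3.136, 0.181, 0.002]
contact_force: [-0.6, 0.6, 0.2]
opening: 0.0367
t: 35.33
tool_pos: [0.5893, -0.053, 0.0478]
tool_rot: [-3.136, -0.18, 0.005]
contact_force: [-0.6, -0.3, -0.0]
opening: 0.0366
pos [ 0.5893 -0.053   0.0478] yaw 0.1146 F [-0.6 -0.3 -0. ] op 0.0366 t 35.325
tool units total x,y,z [-0.002 -0.01   0.363] roll units (tool z down => -) -0.003
```

View pics/s23.png

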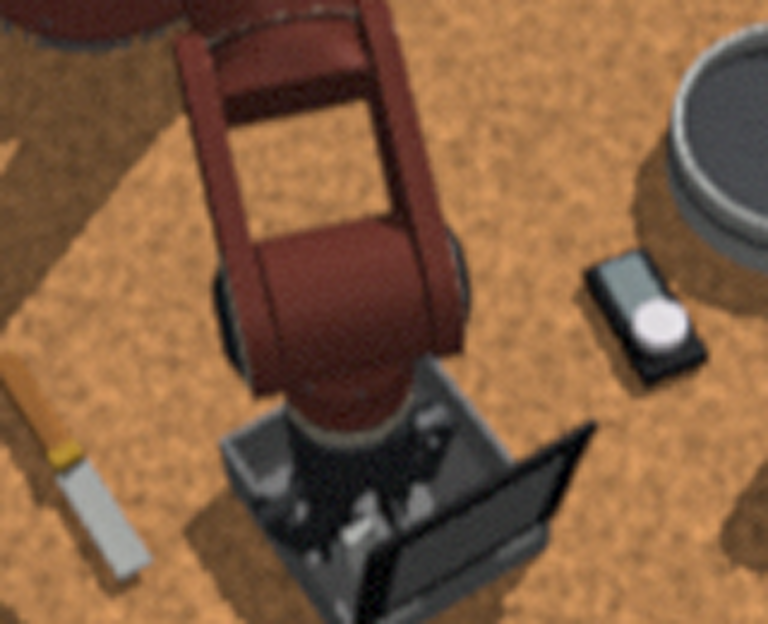

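View pics/t23.png

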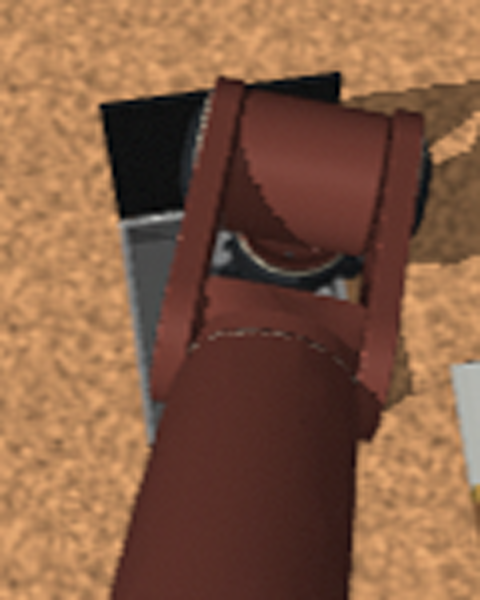

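```bash
python3 -m crank '[{"x":0,"y":-0.01,"z":0.18,"roll":0},{"x":0,"y":0,"z":0,"roll":0}]';python3 -m crank '[{"x":0,"y":0,"z":0.15,"roll":0},{"x":0,"y":0,"z":0,"roll":0},{"x":0,"y":0,"z":0,"roll":0}]'
```

```text
t: 35.67
tool_pos: [0.5897, -0.0524, 0.0377]
tool_rot: [-3.136, -0.18, 0.003]
contact_force: [-0.4, 0.9, -0.6]
opening: 0.0368
t: 36.05
tool_pos: [0.5905, -0.0526, 0.0298]
tool_rot: [-3.136, -0.18, 0.0]
contact_force: [-0.1, -0.2, -0.3]
opening: 0.0371
```

```bash
python3 -m crank '[{"x":0,"y":0,"z":0.06,"roll":0},{"x":0,"y":0,"z":0,"roll":0}]';python3 -m crank '[{"x":0,"y":0,"z":0,"roll":0},{"x":0,"y":0,"z":0,"roll":0},{"x":0,"y":0,"z":0,"roll":0},{"x":0,"y":0,"z":0,"roll":0}]' 1 70;python3 -m crank '[{"x":0,"y":0,"z":-0.3,"roll":0},{"x":0,"y":0,"z":-0.5,"roll":0},{"x":0,"y":0,"z":-0.6,"roll":0},{"x":0,"y":0,"z":-0.6,"roll":0},{"x":0,"y":0,"z":0,"roll":0},{"x":0,"y":0,"z":0,"roll":0}]';python3 -c "
from h import *
go(.407,.364,.147,.115)
s=cam('scene');crop(s,190,130,300,250,5,'s24.png')"
```

```text
t: 36.3
tool_pos: [0.5908, -0.0527, 0.0265]
tool_rot: [3.136, 0.18, 0.001]
contact_force: [0.7, 0.1, 0.4]
opening: 0.0366
t: 36.8
tool_pos: [0.5909, -0.0527, 0.0268]
tool_rot: [3.136, 0.18, 0.001]
contact_force: [-0.8, 0.2, 3.9]
opening: 0.0241
t: 37.55
tool_pos: [0.5897, -0.0524, 0.1454]
tool_rot: [-3.136, -0.18, 0.003]
contact_force: [0.2, -0.2, -2.3]
opening: 0.0241
pos [ 0.5897 -0.0524  0.1454] yaw 0.1148 F [ 0.2 -0.2 -2.3] op 0.0241 t 37.55
tool units total x,y,z [-2.23  -7.244 -0.019] roll units (tool z down => -) -0.002
```

View pics/s24.png

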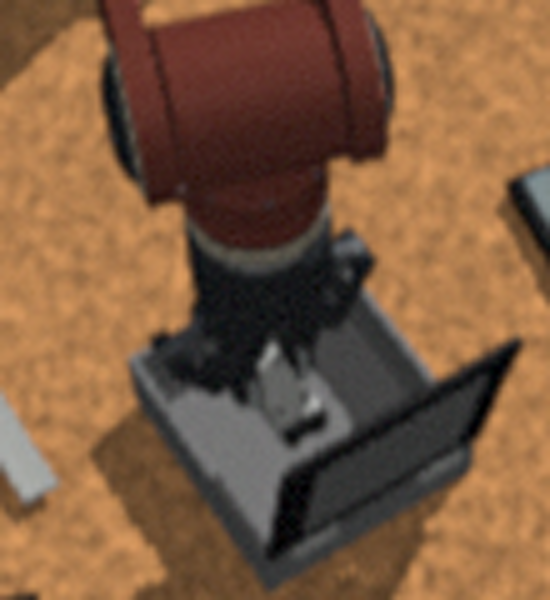

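```bash
python3 -m crank '[{"x":-0.25,"y":-0.6,"z":0,"roll":0},{"x":-0.25,"y":-0.8,"z":0,"roll":0},{"x":-0.25,"y":-0.8,"z":0,"roll":0},{"x":-0.25,"y":-0.8,"z":0,"roll":0},{"x":-0.25,"y":-0.8,"z":0,"roll":0},{"x":-0.25,"y":-0.8,"z":0,"roll":0},{"x":-0.25,"y":-0.8,"z":0,"roll":0},{"x":-0.25,"y":-0.8,"z":0,"roll":0},{"x":-0.2,"y":-0.6,"z":0,"roll":0},{"x":-0.13,"y":-0.4,"z":0,"roll":0}]';python3 -m crank '[{"x":0,"y":0,"z":0,"roll":0},{"x":0,"y":0,"z":0.2,"roll":0},{"x":0,"y":0,"z":0.2,"roll":0},{"x":0,"y":0,"z":0.0,"roll":0}]';python3 -c "
from h import *
go(.401,.363,.05,.115)
c=cam('top');crop(c,210,120,330,270,4,'t25.png')"
```

```text
t: 38.85
tool_pos: [0.4, 0.3613, 0.144]
tool_rot: [3.134, 0.183, -0.006]
contact_force: [-0.6, -0.6, -1.0]
opening: 0.0242
t: 39.35
tool_pos: [0.4013, 0.359, 0.1199]
tool_rot: [3.134, 0.178, -0.006]
contact_force: [-0.4, 0.4, -1.4]
opening: 0.0242
pos [0.4013 0.359  0.1199] yaw 0.1135 F [-0.4  0.4 -1.4] op 0.0242 t 39.35
tool units total x,y,z [ 0.007 -0.069  1.164] roll units (tool z down => -) -0.012
```

View pics/t25.png

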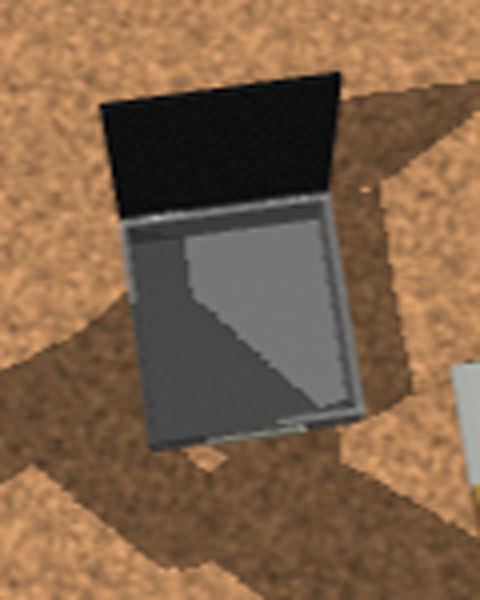

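The case is empty: exactly three carriages. Placing the last one.

```bash
python3 -m crank '[{"x":0,"y":-0.07,"z":0.4,"roll":0},{"x":0,"y":0,"z":0.5,"roll":0},{"x":0,"y":0,"z":0.3,"roll":0},{"x":0,"y":0,"z":0.2,"roll":0},{"x":0,"y":0,"z":0,"roll":0},{"x":0,"y":0,"z":0,"roll":0}]';python3 -m crank '[{"x":0,"y":0,"z":0.08,"roll":0},{"x":0,"y":0,"z":0,"roll":0},{"x":0,"y":0,"z":0,"roll":0}]'
```

```text
t: 40.15
tool_pos: [0.4024, 0.3651, 0.0394]
tool_rot: [-3.135, -0.18, -0.002]
contact_force: [-0.4, 0.4, -1.2]
opening: 0.0242
t: 40.52
tool_pos: [0.4017, 0.3647, 0.0337]
tool_rot: [-3.136, -0.18, -0.0]
contact_force: [-0.2, -0.3, -1.6]
opening: 0.0243
```

```bash
python3 -m crank '[{"x":0,"y":0,"z":0.11,"roll":0},{"x":0,"y":0,"z":0,"roll":0},{"x":0,"y":0,"z":0,"roll":0}]';python3 -m crank '[{"x":0,"y":0,"z":0.03,"roll":0},{"x":0,"y":0,"z":0,"roll":0},{"x":0,"y":0,"z":0,"roll":0}]'
```

```text
t: 40.9
tool_pos: [0.4016, 0.3647, 0.0268]
tool_rot: [3.136, 0.18, -0.0]
contact_force: [0.2, 0.4, -0.4]
opening: 0.0242
t: 41.28
tool_pos: [0.4016, 0.3647, 0.0267]
tool_rot: [3.135, 0.18, -0.002]
contact_force: [-5.2, -3.5, 10.9]
opening: 0.0243
```

```bash
python3 -m crank '[{"x":0,"y":0,"z":-0.02,"roll":0},{"x":0,"y":0,"z":0,"roll":0},{"x":0,"y":0,"z":0,"roll":0}]' 0.5;python3 -m crank '[{"x":0,"y":0,"z":-0.4,"roll":0},{"x":0,"y":0,"z":-0.6,"roll":0},{"x":0,"y":0,"z":-0.6,"roll":0},{"x":0,"y":0,"z":-0.6,"roll":0},{"x":0,"y":0,"z":-0.4,"roll":0},{"x":0,"y":0.5,"z":0,"roll":0},{"x":0,"y":0.8,"z":0,"roll":0},{"x":0,"y":0.8,"z":0,"roll":0},{"x":0,"y":0,"z":0,"roll":0}]' 0;python3 -c "
from circ import *
c=cam('top');s=cam('scene')
print(circ(c,[340,185,450,285],.013,70,60));print(circ(s,[80,190,175,285],.013,70,60))
crop(c,310,120,470,300,3.5,'t26.png');crop(s,90,160,250,290,4.5,'s26.png')"
```

```text
t: 41.65
tool_pos: [0.4016, 0.3646, 0.0261]
tool_rot: [3.136, 0.18, -0.0]
contact_force: [0.3, -0.6, -0.7]
opening: 0.0432
t: 42.78
tool_pos: [0.4163, 0.2373, 0.182]
tool_rot: [3.136, 0.174, -0.0]
contact_force: [0.2, 0.6, -0.1]
opening: 0.0857
(array([ 0.467 , -0.3838]), np.float64(0.0985), [array([ 0.4666, -0.3837]), np.float64(0.0995)])
(array([ 0.4704, -0.3855]), np.float64(0.0992), [array([ 0.4705, -0.3847]), np.float64(0.1004)])
```

View pics/t26.png

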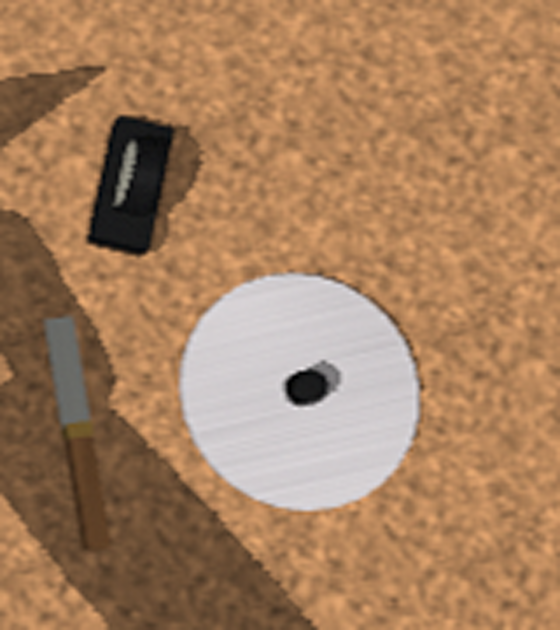

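View pics/s26.png

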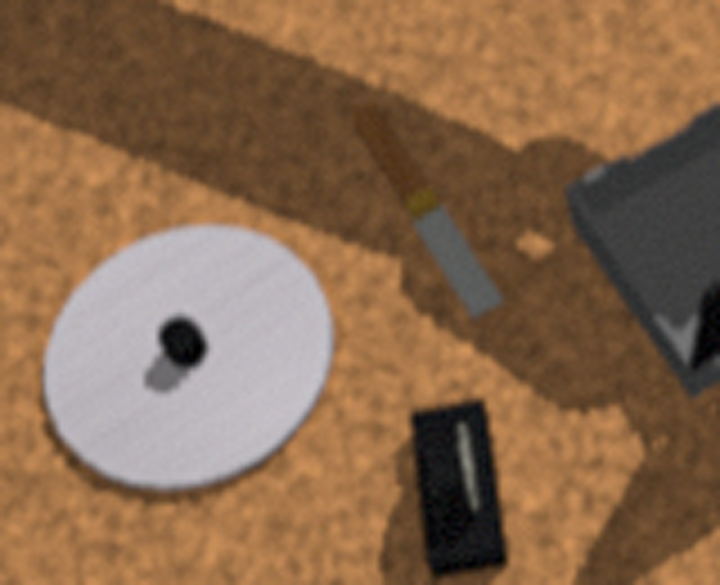

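```bash
python3 -c "
from h import *
go(.4687,-.3845,.15,.05)";python3 -m crank '[{"x":0,"y":0.6,"z":0,"roll":0},{"x":0,"y":0.9,"z":0,"roll":0},{"x":0,"y":0.9,"z":0,"roll":0},{"x":0,"y":0.9,"z":0,"roll":0},{"x":0,"y":0.9,"z":0,"roll":0},{"x":0,"y":0.9,"z":0,"roll":0},{"x":0,"y":0.9,"z":0,"roll":0},{"x":0,"y":0.9,"z":0,"roll":0},{"x":0,"y":0.9,"z":0,"roll":0},{"x":0,"y":0.9,"z":0,"roll":0}]';python3 -m crank '[{"x":0,"y":0.8,"z":0.1,"roll":0},{"x":0,"y":0.4,"z":0.1,"roll":0},{"x":0,"y":0.1,"z":0.1,"roll":0},{"x":0,"y":0,"z":0,"roll":0},{"x":0,"y":0,"z":0,"roll":0}]';python3 -c "
from h import *
go(.4687,-.3845,.08)"
```

```text
pos [0.4161 0.2394 0.1822] yaw 0.1137 F [-0.8 -0.5 -0.7] op 0.0854 t 42.875
tool units total x,y,z [-0.31  10.43   0.532] roll units (tool z down => -) 0.531 
t: 44.12
tool_pos: [0.477, -0.2801, 0.1822]
tool_rot: [-3.136, -0.183, -0.001]
contact_force: [1.1, 0.4, 0.2]
opening: 0.0855
t: 44.75
tool_pos: [0.4852, -0.3553, 0.1644]
tool_rot: [-3.136, -0.183, -0.0]
contact_force: [0.9, 0.6, 1.2]
opening: 0.0854
pos [ 0.4852 -0.3553  0.1644] yaw 0.1163 F [0.9 0.6 1.2] op 0.0854 t 44.75
tool units total x,y,z [-0.33   0.453  1.406]
```

```bash
python3 -m crank '[{"x":-0.17,"y":0.23,"z":0.3,"roll":0},{"x":-0.16,"y":0.22,"z":0.4,"roll":0},{"x":0,"y":0,"z":0.4,"roll":0},{"x":0,"y":0,"z":0.3,"roll":0},{"x":0,"y":0,"z":0,"roll":0},{"x":0,"y":0,"z":0,"roll":0}]';python3 -c "
from h import *
go(.4687,-.3845,.028)
s=cam('scene');crop(s,70,150,200,290,4.2,'s27.png')"
```

```text
t: 45.5
tool_pos: [0.4686, -0.386, 0.081]
tool_rot: [3.135, 0.181, 0.001]
contact_force: [0.9, 0.7, 0.2]
opening: 0.0854
pos [ 0.4686 -0.386   0.081 ] yaw 0.115 F [0.9 0.7 0.2] op 0.0854 t 45.5
tool units total x,y,z [ 0.003 -0.025  0.884]
```

View pics/s27.png

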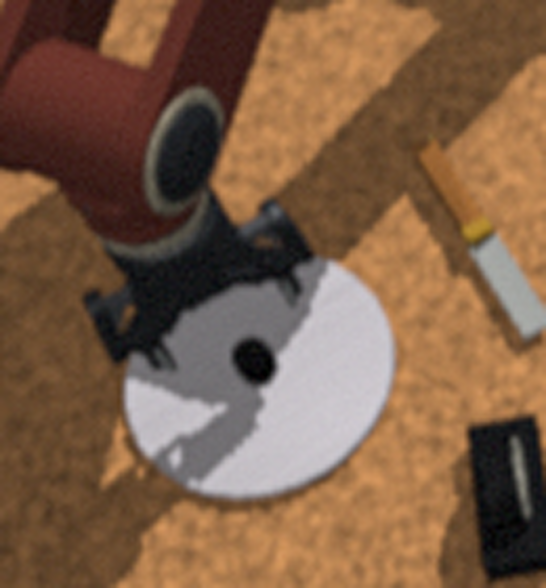

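```bash
python3 -m crank '[{"x":0,"y":-0.02,"z":0.3,"roll":0},{"x":0,"y":0,"z":0.3,"roll":0},{"x":0,"y":0,"z":0.25,"roll":0},{"x":0,"y":0,"z":0,"roll":0}]' 0.3;python3 -m crank '[{"x":0,"y":0,"z":0,"roll":0},{"x":0,"y":0,"z":0,"roll":0},{"x":0,"y":0,"z":0,"roll":0},{"x":0,"y":0,"z":0,"roll":0},{"x":0,"y":0,"z":0,"roll":0}]' 1 110;python3 -m crank '[{"x":0,"y":0,"z":-0.1,"roll":0},{"x":0,"y":0,"z":-0.2,"roll":0},{"x":0,"y":0,"z":-0.3,"roll":0},{"x":0,"y":0,"z":-0.4,"roll":0},{"x":0,"y":0,"z":0,"roll":0},{"x":0,"y":0,"z":0,"roll":0}]';python3 -c "
from h import *
s=cam('scene');crop(s,70,110,200,290,3.3,'s28.png')"
```

```text
t: 46.05
tool_pos: [0.4668, -0.3831, 0.0266]
tool_rot: [-3.133, -0.18, 0.005]
contact_force: [-0.3, -0.1, -0.9]
opening: 0.0598
t: 46.68
tool_pos: [0.4688, -0.3851, 0.0306]
tool_rot: [3.135, 0.18, 0.002]
contact_force: [-0.5, 0.4, 5.3]
opening: 0.0247
t: 47.42
tool_pos: [0.4679, -0.3843, 0.0891]
tool_rot: [-3.136, -0.18, 0.0]
contact_force: [-0.4, 0.9, -2.4]
opening: 0.0247
```

View pics/s28.png

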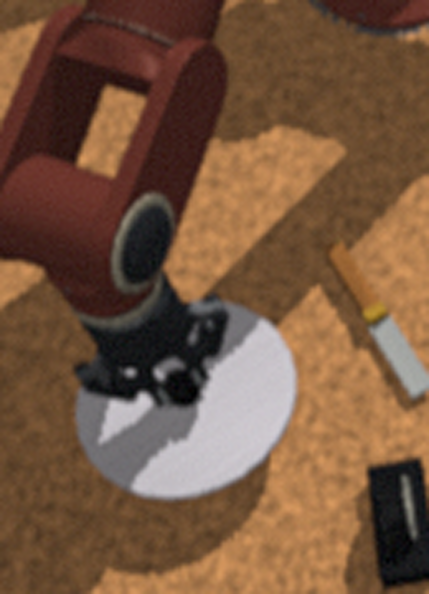

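```bash
python3 -m crank '[{"x":0,"y":0,"z":-0.5,"roll":0},{"x":0,"y":0,"z":-0.5,"roll":0},{"x":0,"y":-0.3,"z":-0.3,"roll":0},{"x":0,"y":-0.6,"z":0,"roll":0},{"x":0,"y":-0.8,"z":0,"roll":0},{"x":0,"y":-0.8,"z":0,"roll":0},{"x":0,"y":-0.8,"z":0,"roll":0},{"x":0,"y":-0.8,"z":0,"roll":0},{"x":0,"y":-0.8,"z":0,"roll":0},{"x":0,"y":-0.8,"z":0,"roll":0}]';python3 -m crank '[{"x":0,"y":-0.8,"z":0,"roll":0},{"x":0,"y":-0.8,"z":0,"roll":0},{"x":0,"y":-0.8,"z":0,"roll":0},{"x":0,"y":-0.8,"z":0,"roll":0},{"x":0,"y":-0.8,"z":0,"roll":0},{"x":0,"y":-0.8,"z":0,"roll":0},{"x":0,"y":-0.5,"z":0,"roll":0},{"x":0,"y":-0.3,"z":0,"roll":0},{"x":0,"y":0,"z":0,"roll":0},{"x":0,"y":0,"z":0,"roll":0}]';python3 -c "
from circ import *
go(.446,.368,.1)
o=ctrl.get_obs();z=o['tool_pos'][2]-.0306+.013
c=cam('top');s=cam('scene')
crop(s,280,60,400,190,5,'s29.png');crop(c,70,170,200,310,4.5,'t29.png')
print(z)
"
```

```text
t: 48.72
tool_pos: [0.4279, -0.0431, 0.1661]
tool_rot: [-3.136, -0.179, 0.003]
contact_force: [1.5, -0.3, -1.8]
opening: 0.025
t: 49.98
tool_pos: [0.3905, 0.2882, 0.1669]
tool_rot: [3.136, 0.179, -0.001]
contact_force: [-0.2, 0.8, -2.8]
opening: 0.024
pos [0.3905 0.2882 0.1669] yaw 0.114 F [-0.2  0.8 -2.8] op 0.024 t 49.975
tool units total x,y,z [ 1.071 -1.217  1.113] 
0.14928622169945396
```

View pics/s29.png

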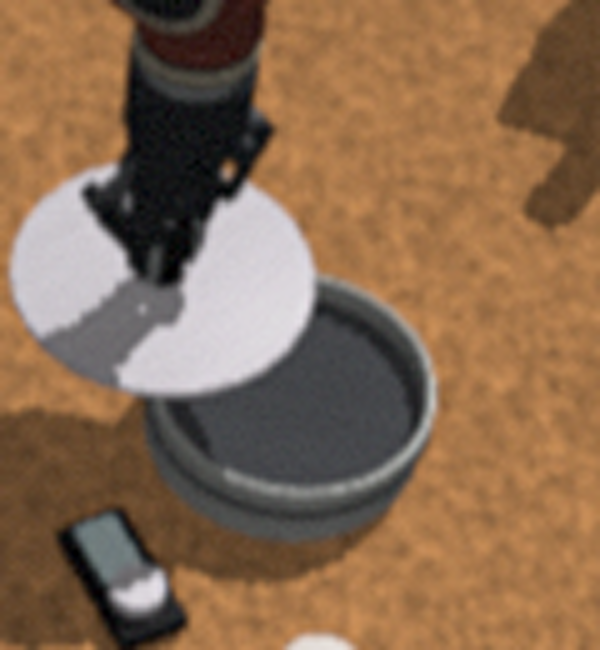

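View pics/t29.png

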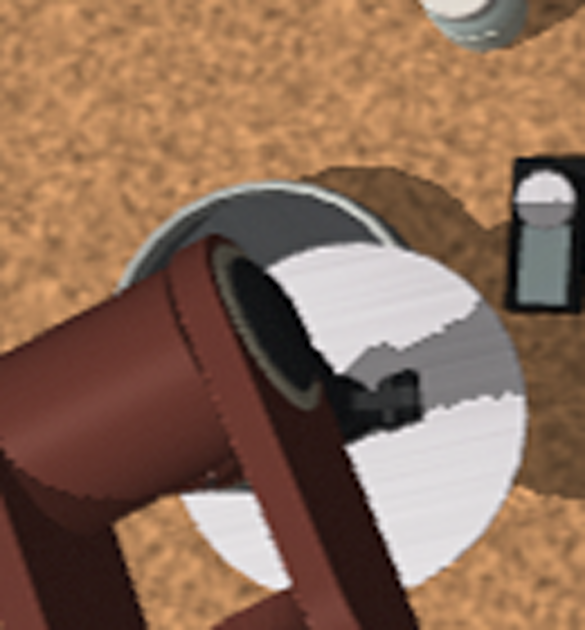

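```bash
python3 -c "
from circ import *
o=ctrl.get_obs();print(o['tool_pos'])
z=o['tool_pos'][2]-.0306+.013
print(circ(cam('scene'),[275,85,350,142],z,130,60))
print(circ(cam('top'),[100,210,195,310],z,130,60))
"
```

```text
[0.39067425 0.2881564  0.16715507]
(array([0.4058, 0.2972]), np.float64(0.0911), [array([0.4113, 0.3001]), np.float64(0.0984)])
(array([0.3585, 0.2375]), np.float64(0.0514), [array([0.3545, 0.2311]), np.float64(0.0607)])
```

```bash
python3 -c "
from circ import *
z=.149
c=cam('scene')
def fit(c,pts,z):
    P=np.array([onz(c,*p,z)[:2] for p in pts]);A=np.c_[2*P,np.ones(len(P))];s=np.linalg.lstsq(A,(P**2).sum(1),rcond=None)[0]
    r=np.sqrt(s[2]+s[0]**2+s[1]**2);print(s[:2],r,(np.linalg.norm(P-s[:2],axis=1)-r).round(4))
fit(c,[(280+u/5,60+v/5) for u,v in [(12,290),(22,215),(50,183),(120,385),(165,395),(215,388),(260,368),(300,325),(315,280),(300,230),(270,200)]],z)
t=cam('top')
fit(t,[(70+u/4.5,170+v/4.5) for u,v in [(265,270),(300,253),(360,243),(420,252),(470,285),(510,340),(525,400),(518,460),(480,530),(410,588),(288,585),(182,500)]],z)
"
```

```text
[0.39084078 0.28666079] 0.09903551833032176 [-0.0025  0.0002  0.0024 -0.0014  0.002   0.001   0.0001 -0.0012  0.0009
  0.0005 -0.0021]
[0.38890732 0.28633784] 0.0969423620071169 [-0.0006 -0.0004 -0.0004  0.0009 -0.0002 -0.      0.0003 -0.     -0.0007
  0.0019 -0.0032  0.0022]
```

```bash
python3 -m crank '[{"x":0.25,"y":-0.3,"z":0,"roll":0},{"x":0.35,"y":-0.4,"z":0,"roll":0},{"x":0.3,"y":-0.35,"z":0,"roll":0},{"x":0.18,"y":-0.17,"z":0,"roll":0},{"x":0,"y":0,"z":0.4,"roll":0},{"x":0,"y":0,"z":0.4,"roll":0},{"x":0,"y":0,"z":0.2,"roll":0},{"x":0,"y":0,"z":0,"roll":0},{"x":0,"y":0,"z":0,"roll":0},{"x":0,"y":0,"z":0,"roll":0}]';python3 -c "
from circ import *
go(.447,.3695,.0776)
c=cam('top');s=cam('scene')
crop(s,280,60,400,190,5,'s30.png');crop(c,70,170,200,310,4.5,'t30.png')
"
```

```text
t: 51.52
tool_pos: [0.4471, 0.3697, 0.1087]
tool_rot: [-3.135, -0.18, -0.003]
contact_force: [0.5, 0.1, -1.9]
opening: 0.0249
pos [0.4471 0.3697 0.1087] yaw 0.1148 F [ 0.5  0.1 -1.9] op 0.0249 t 51.525
tool units total x,y,z [-0.004  0.003  0.518]
```

View pics/s30.png

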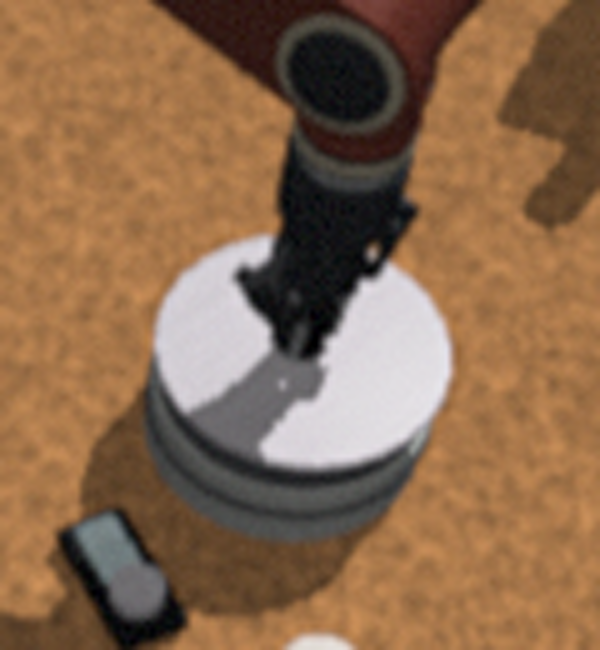

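View pics/t30.png

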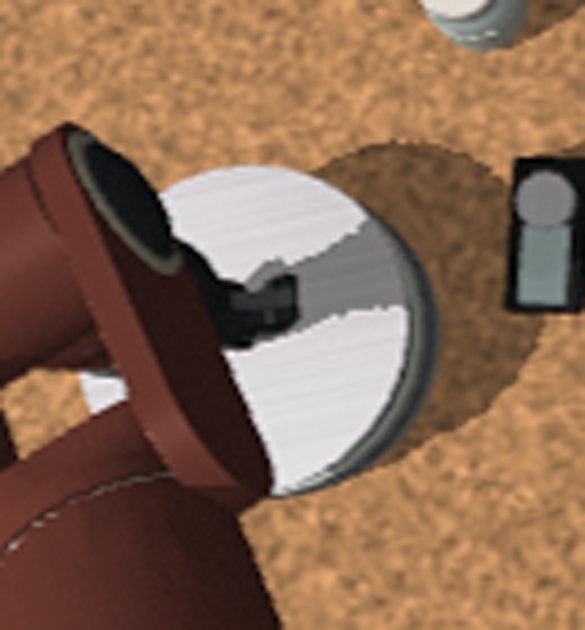

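Aligned. Lower gently.

```bash
python3 -m crank '[{"x":0,"y":0,"z":0.15,"roll":0},{"x":0,"y":0,"z":0.15,"roll":0},{"x":0,"y":0,"z":0.1,"roll":0},{"x":0,"y":0,"z":0,"roll":0},{"x":0,"y":0,"z":0,"roll":0}]';python3 -m crank '[{"x":0,"y":0,"z":0.07,"roll":0},{"x":0,"y":0,"z":0,"roll":0},{"x":0,"y":0,"z":0,"roll":0}]'; python3 -m crank '[{"x":0,"y":0,"z":0.05,"roll":0},{"x":0,"y":0,"z":0,"roll":0},{"x":0,"y":0,"z":0,"roll":0}]'
```

```text
t: 52.25
tool_pos: [0.4465, 0.3693, 0.0834]
tool_rot: [-3.136, -0.18, -0.0]
contact_force: [0.6, -0.0, -2.9]
opening: 0.0244
t: 52.62
tool_pos: [0.4465, 0.3693, 0.0791]
tool_rot: [-3.136, -0.18, -0.0]
contact_force: [0.2, 0.2, -1.6]
opening: 0.0245
t: 53.0
tool_pos: [0.4469, 0.3695, 0.0776]
tool_rot: [-3.136, -0.18, -0.001]
contact_force: [-2.1, -1.8, 5.6]
opening: 0.0243
```

```bash
python3 -m crank '[{"x":0,"y":0,"z":0,"roll":0},{"x":0,"y":0,"z":0,"roll":0},{"x":0,"y":0,"z":0,"roll":0},{"x":0,"y":0,"z":0,"roll":0}]' 0.3;python3 -m crank '[{"x":0,"y":0,"z":-0.4,"roll":0},{"x":0,"y":0,"z":-0.6,"roll":0},{"x":0,"y":0,"z":-0.6,"roll":0},{"x":0,"y":0,"z":-0.6,"roll":0},{"x":0,"y":0,"z":-0.6,"roll":0},{"x":0,"y":0.5,"z":-0.2,"roll":0},{"x":0,"y":0.8,"z":0,"roll":0},{"x":0,"y":0.8,"z":0,"roll":0},{"x":0,"y":0.8,"z":0,"roll":0},{"x":0,"y":0,"z":0,"roll":0}]' 1;python3 -c "
from circ import *
c=cam('top');s=cam('scene')
print(ctrl.get_obs()['tool_pos'])
print(circ(c,[80,190,178,292],.06,140,60));print(circ(s,[300,90,378,160],.06,140,60))
crop(s,230,90,390,240,4,'s31.png');crop(c,70,170,300,310,3,'t31.png')
"
```

```text
t: 53.5
tool_pos: [0.4464, 0.3692, 0.076]
tool_rot: [3.136, 0.18, -0.0]
contact_force: [0.3, 0.2, -0.4]
opening: 0.06
t: 54.75
tool_pos: [0.4667, 0.194, 0.2561]
tool_rot: [3.136, 0.174, 0.001]
contact_force: [-0.6, 0.3, 0.8]
opening: -0.0006
[0.46644131 0.19622165 0.2561673 ]
(array([0.4227, 0.3318]), np.float64(0.0589), [array([0.4223, 0.3302]), np.float64(0.0632)])
(array([0.4484, 0.3738]), np.float64(0.0992), [array([0.4483, 0.3728]), np.float64(0.1004)])
```

View pics/s31.png

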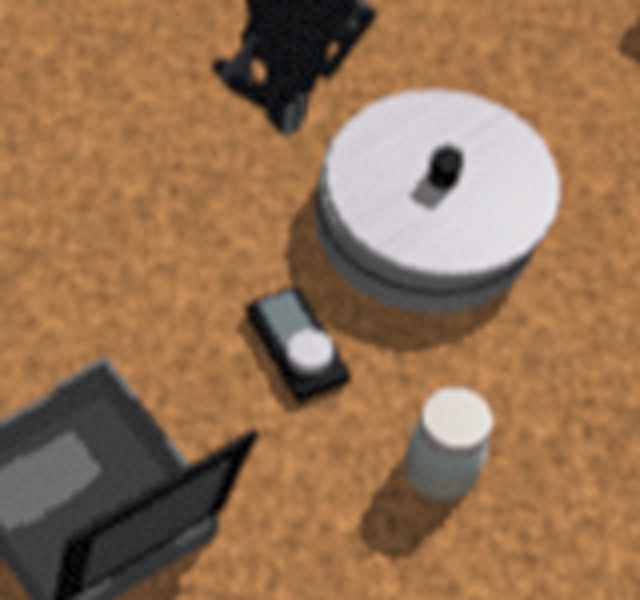

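View pics/t31.png

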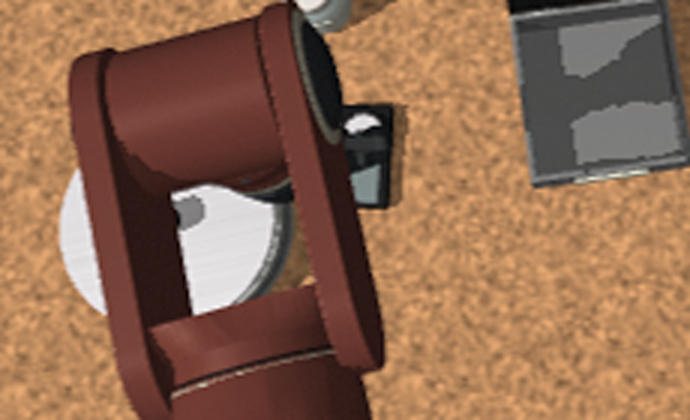

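```bash
python3 -c "
from h import *
go(.727,-.005,.30,.115)";python3 -m crank '[{"x":0,"y":0,"z":-0.5,"roll":0},{"x":0.45,"y":0.4,"z":-0.25,"roll":0},{"x":0.45,"y":0.43,"z":0,"roll":0},{"x":0.45,"y":0.43,"z":0,"roll":0},{"x":0.45,"y":0.43,"z":0,"roll":0},{"x":0.45,"y":0.43,"z":0,"roll":0},{"x":0.45,"y":0.43,"z":0,"roll":0},{"x":0.45,"y":0.43,"z":0,"roll":0},{"x":0.45,"y":0.43,"z":0,"roll":0}]';python3 -m crank '[{"x":0.3,"y":0.3,"z":0,"roll":0},{"x":0,"y":0,"z":0,"roll":0},{"x":0,"y":0,"z":0,"roll":0}]';python3 -c "
from circ import *
go(.727,-.005,.20,.115)
c=cam('top');s=cam('scene')
print(circ(c,[80,190,178,292],.06,140,60));print(circ(s,[300,90,378,160],.06,140,60))
crop(s,150,90,390,280,3.2,'s32.png');crop(c,70,150,340,310,2.9,'t32.png')
"
```

```text
pos [0.4664 0.1962 0.2562] yaw 0.1137 F [-0.2  0.4  0.9] op -0.0001 t 54.85
tool units total x,y,z [ 3.934  3.825 -0.732] roll units (tool z down => -) -0.01 
t: 55.98
tool_pos: [0.7056, 0.019, 0.3006]
tool_rot: [-3.136, -0.184, 0.001]
contact_force: [0.3, 0.3, -0.1]
opening: -0.0002
t: 56.35
tool_pos: [0.7241, 0.0036, 0.3007]
tool_rot: [-3.136, -0.183, 0.001]
contact_force: [-0.4, -1.0, 0.0]
opening: -0.0
pos [0.7241 0.0036 0.3007] yaw 0.1163 F [-0.4 -1.   0. ] op -0.0 t 56.35
tool units total x,y,z [0.033 0.149 1.678] roll units (tool z down => -) 0.011 
(array([0.445 , 0.3728]), np.float64(0.0994), [array([0.4447, 0.3721]), np.float64(0.1013)])
(array([0.4492, 0.374 ]), np.float64(0.0989), [array([0.449 , 0.3743]), np.float64(0.1001)])
```

View pics/s32.png

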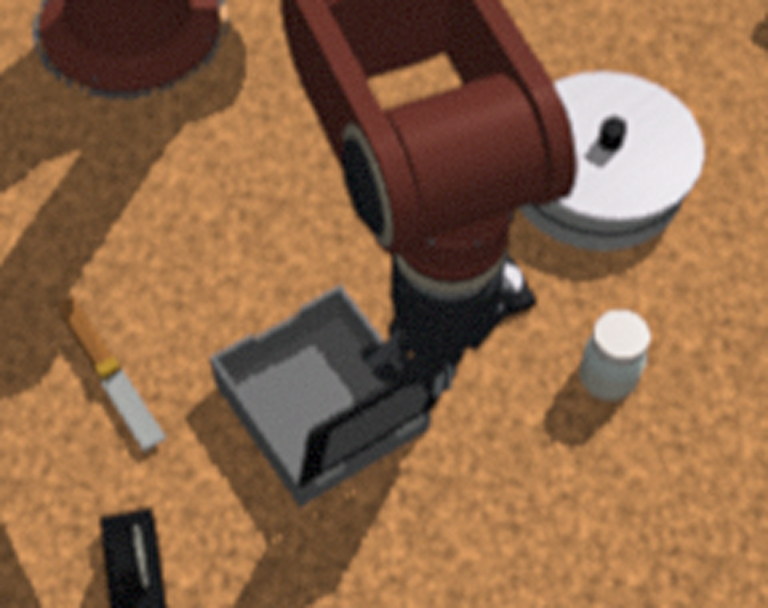

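View pics/t32.png

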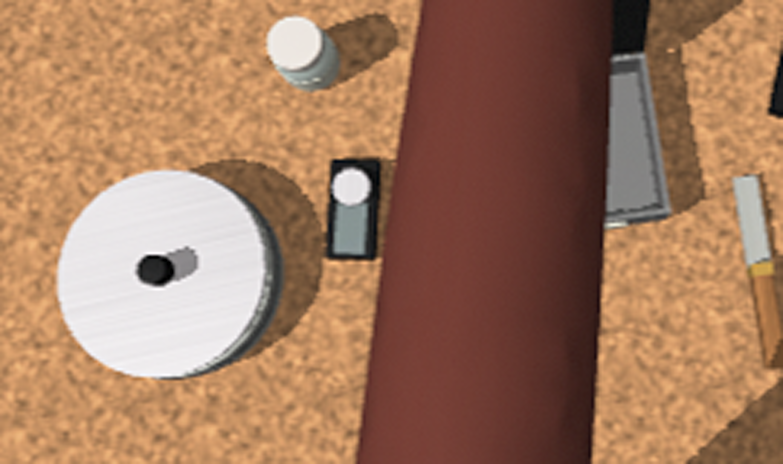

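```bash
python3 -m crank '[{"x":0.05,"y":0.15,"z":0.2,"roll":0.01},{"x":0,"y":0,"z":0.5,"roll":0},{"x":0,"y":0,"z":0.5,"roll":0},{"x":0,"y":0,"z":0.4,"roll":0},{"x":0,"y":0,"z":0,"roll":0},{"x":0,"y":0,"z":0,"roll":0}]';python3 -c "
from circ import *
go(.563+.9932*.073,-.0245+.1167*.073,.208,.115)
c=cam('top');s=cam('scene')
crop(s,180,110,320,260,4,'s33.png')
"
```

```text
t: 57.2
tool_pos: [0.7289, -0.0067, 0.2064]
tool_rot: [3.136, 0.178, 0.003]
contact_force: [0.4, 0.2, -0.7]
opening: -0.0001
pos [ 0.7289 -0.0067  0.2064] yaw 0.1136 F [ 0.4  0.2 -0.7] op -0.0001 t 57.2
tool units total x,y,z [-1.565 -0.022 -0.03 ] roll units (tool z down => -) -0.012
```

View pics/s33.png

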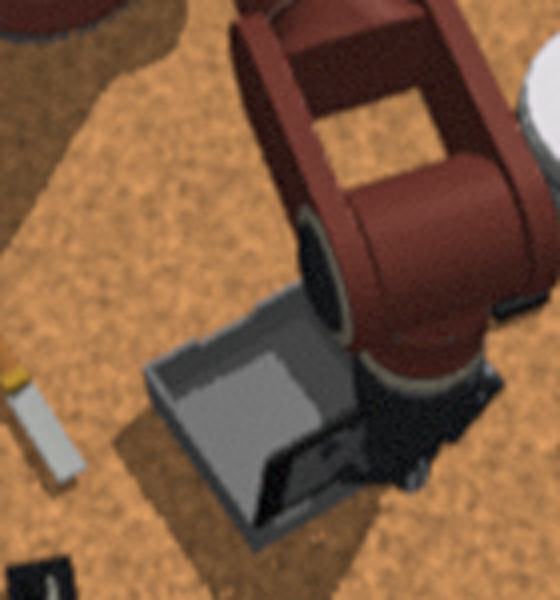

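```bash
python3 -m crank '[{"x":-0.25,"y":0,"z":0,"roll":0},{"x":-0.35,"y":0,"z":0,"roll":0},{"x":-0.35,"y":0,"z":0,"roll":0},{"x":-0.35,"y":0,"z":0,"roll":0},{"x":-0.25,"y":0,"z":0,"roll":0},{"x":0,"y":0,"z":0,"roll":0}]';python3 -c "
from circ import *
go(.563+.9932*.033,-.0245+.1167*.033,.1965,.115)
c=cam('top');s=cam('scene')
crop(s,180,110,320,260,4,'s34.png')
"
```

```text
t: 58.05
tool_pos: [0.6357, -0.0172, 0.2061]
tool_rot: [3.136, 0.178, 0.002]
contact_force: [-0.5, 0.3, 0.2]
opening: 0.0002
pos [ 0.6357 -0.0172  0.2061] yaw 0.1134 F [-0.5  0.3  0.2] op 0.0002 t 58.05
tool units total x,y,z [-0.667 -0.018  0.159] roll units (tool z down => -) -0.013
```

View pics/s34.png

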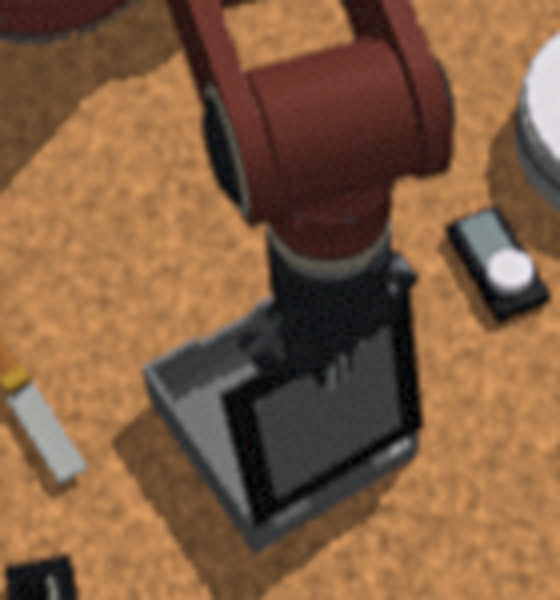

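```bash
python3 -m crank '[{"x":-0.34,"y":0,"z":0.06,"roll":0},{"x":-0.33,"y":0,"z":0.1,"roll":0},{"x":-0.3,"y":0,"z":0.17,"roll":0},{"x":-0.28,"y":0,"z":0.21,"roll":0},{"x":-0.24,"y":0,"z":0.26,"roll":0},{"x":-0.21,"y":0,"z":0.28,"roll":0},{"x":0,"y":0,"z":0,"roll":0}]';python3 -m crank '[{"x":-0.13,"y":0,"z":0.26,"roll":0},{"x":-0.1,"y":0,"z":0.27,"roll":0},{"x":-0.08,"y":0,"z":0.25,"roll":0},{"x":0,"y":0,"z":0,"roll":0},{"x":0,"y":0,"z":0,"roll":0}]';python3 -c "
from circ import *
go(.563-.9932*.049,-.0245-.1167*.049,.075,.115)
s=cam('scene')
crop(s,180,110,320,260,4,'s35.png')
"
```

```text
t: 59.02
tool_pos: [0.5336, -0.0285, 0.1388]
tool_rot: [-3.136, -0.178, 0.005]
contact_force: [-0.2, -0.5, 0.0]
opening: 0.0002
t: 59.65
tool_pos: [0.516, -0.0307, 0.0933]
tool_rot: [-3.136, -0.178, 0.001]
contact_force: [-0.1, 0.8, -0.1]
opening: 0.0
pos [ 0.516  -0.0307  0.0933] yaw 0.1135 F [-0.1  0.8 -0.1] op 0.0 t 59.65
tool units total x,y,z [-0.026 -0.012  0.306] roll units (tool z down => -) -0.012
```

View pics/s35.png

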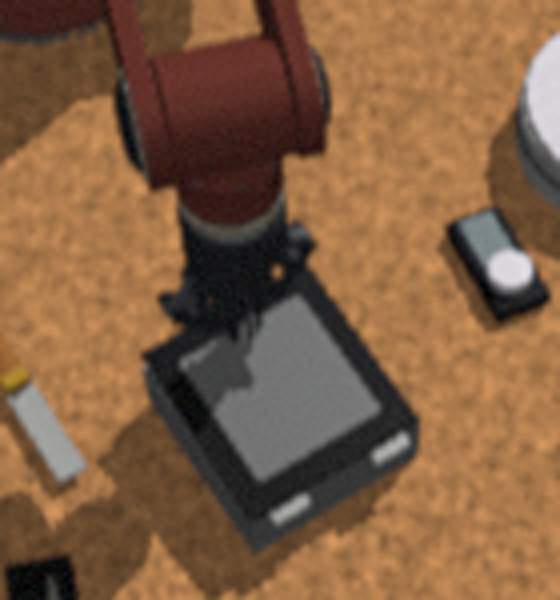

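Lid nearly shut. Move slightly towards the front edge and press down in small steps.

```bash
python3 -m crank '[{"x":-0.2,"y":0,"z":0,"roll":0},{"x":0,"y":0,"z":0.15,"roll":0},{"x":0,"y":0,"z":0.1,"roll":0},{"x":0,"y":0,"z":0,"roll":0}]';python3 -m crank '[{"x":0,"y":0,"z":0.05,"roll":0},{"x":0,"y":0,"z":0,"roll":0}]';python3 -m crank '[{"x":0,"y":0,"z":0.03,"roll":0},{"x":0,"y":0,"z":0,"roll":0}]';python3 -m crank '[{"x":0,"y":0,"z":0.03,"roll":0},{"x":0,"y":0,"z":0,"roll":0}]'
```

```text
t: 60.2
tool_pos: [0.5037, -0.032, 0.0776]
tool_rot: [-3.136, -0.178, 0.002]
contact_force: [-0.0, 1.2, 0.3]
opening: -0.0002
t: 60.45
tool_pos: [0.5042, -0.0321, 0.0753]
tool_rot: [-3.136, -0.178, 0.0]
contact_force: [-0.2, -0.2, 0.7]
opening: 0.0
t: 60.7
tool_pos: [0.5044, -0.0321, 0.0749]
tool_rot: [-3.136, -0.179, 0.001]
contact_force: [-3.0, 1.4, 7.7]
opening: -0.0001
t: 60.95
tool_pos: [0.5045, -0.0322, 0.0748]
tool_rot: [-3.136, -0.179, 0.002]
contact_force: [-9.3, 1.4, 16.3]
opening: 0.0
```

```bash
python3 -m crank '[{"x":0,"y":0,"z":0.03,"roll":0},{"x":0,"y":0,"z":0,"roll":0}]'; python3 -m crank '[{"x":0,"y":0,"z":-0.4,"roll":0},{"x":0,"y":0,"z":-0.6,"roll":0},{"x":0,"y":0,"z":-0.6,"roll":0},{"x":0,"y":0,"z":-0.6,"roll":0},{"x":-0.6,"y":0,"z":0,"roll":0},{"x":-0.6,"y":0,"z":0,"roll":0},{"x":0,"y":0,"z":0,"roll":0},{"x":0,"y":0,"z":0,"roll":0}]';python3 -c "
from circ import *
c=cam('top');s=cam('scene')
print(ctrl.get_obs()['tool_pos'])
print(circ(c,[80,190,178,292],.06,140,60));print(circ(s,[300,90,378,160],.06,140,60))
crop(s,80,90,390,290,2.55,'s36.png');crop(c,70,150,450,300,2.1,'t36.png');crop(s,200,150,390,250,4,'s37.png');crop(s,300,85,390,165,8,'s38.png')
"
```

```text
t: 61.2
tool_pos: [0.5046, -0.0322, 0.0746]
tool_rot: [-3.136, -0.179, 0.004]
contact_force: [-14.8, 2.4, 26.9]
opening: -0.0002
t: 62.2
tool_pos: [0.4332, -0.0403, 0.2024]
tool_rot: [3.136, 0.178, 0.002]
contact_force: [0.3, 0.3, -0.7]
opening: -0.0001
[ 0.43334927 -0.04028881  0.20230034]
(array([0.445 , 0.3735]), np.float64(0.0989), [array([0.4451, 0.3728]), np.float64(0.1007)])
(array([0.4484, 0.3739]), np.float64(0.0992), [array([0.4482, 0.3728]), np.float64(0.1005)])
```

View pics/s36.png

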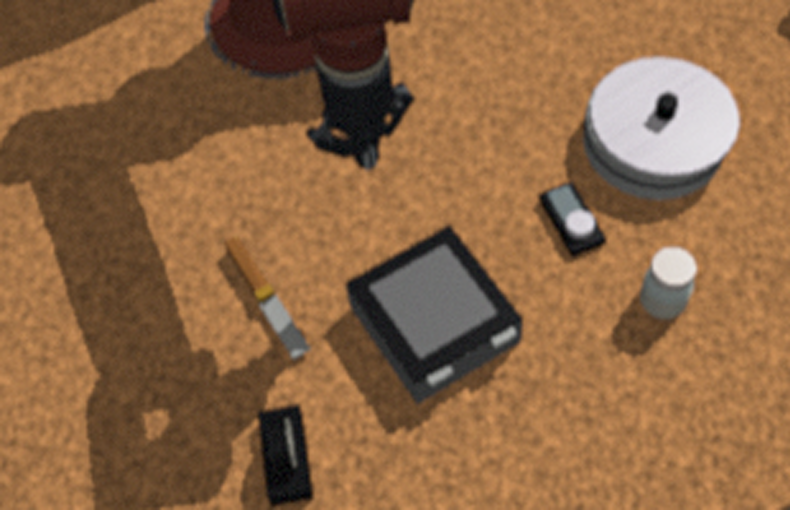

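View pics/t36.png

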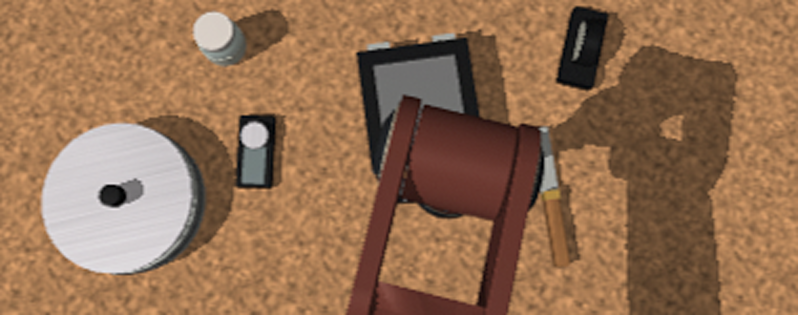

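View pics/s38.png

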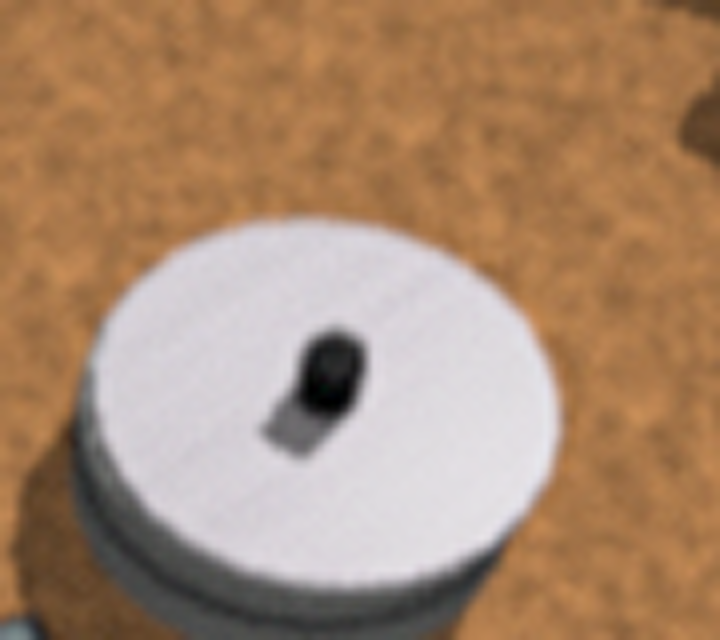

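```bash
python3 -c "
from m import *
s=cam('scene');c=cam('top')
for n,cm,ce,off,k,roi in(('s',s,(.4484,.3739),(300,85),8,[335,120,350,140]),('t',c,(.445,.3735),(0,0),1,[105,225,145,258])):
    for z in(.06,.089): print(n,z,(proj(cm,(*ce,z))-off)*k)
    H,S,V=masks(cm);m=(V<55).astype(np.uint8)*255
    kk=big(m,[q*4 for q in roi]);M=cv2.moments(kk);u=px((M['m10']/M['m00'],M['m01']/M['m00']));print('blob',(u-off)*k,[ (px(q)-off)*k for q in (cv2.boundingRect(kk)[:2],np.add(cv2.boundingRect(kk)[:2],cv2.boundingRect(kk)[2:]))])
    print('blob centre expected',(proj(cm,(*ce,.0745))-off)*k)
"

```

```text
s 0.06 [320.73303365 393.35242072]
s 0.089 [331.657526   349.55217641]
blob [325.63630769 375.10502564] [array([297., 337.]), array([355., 415.])]
blob centre expected [326.14700024 371.64586889]
t 0.06 [125.59478879 243.65195336]
t 0.089 [121.87015858 242.80253539]
blob [123.44579572 242.63438928] [array([117.375, 237.875]), array([129.875, 247.875])]
blob centre expected [123.75808484 243.23308511]
```

```bash
python3 -c "
from station import ctrl
print(ctrl.finish_job())"
```

```text
the job is handed in; nothing more can be done
None
```

I did every step of the job and handed it in at about 62 s; the one thing I could not see at the end is the carriages lying in the pan.

**What I did, in order:**
1. I pried the lid open with the blade and swung it back until I felt the stop.
2. I laid the blade flat on the bench, about 3 cm from where it started and turned about 10°.
3. I moved all three carriages from the case into the pan. A top picture taken while I held the third showed the case empty.
4. I set the cover on the pan.
5. I pushed the lid shut and pressed it down with about 27 N.

**What the last checks showed:**
- **Carriages:** the pan showed no carriage in either camera after I placed the first one. The edge of its dark surface in the scene camera lies near 30 mm up, which fits an opaque fill hiding carriages whose tops are at 28 mm. An edge in the top camera instead fitted the real floor height, which I took to be a shadow line. I therefore rely on touch: the carriages I placed second and third met the pan floor with the gripper at the height where I had picked them up. The first carriage met it at the height where I had closed the gripper on it. The gripper and the bench held no stray carriage.
- **Cover:** it touched down exactly at the seated height, and the knob is where a level cover would put it, to about 1 pixel, in both views. Its centre measured about 5 mm off the pan's, inside the 8 mm of play but not perfectly centred.
- **Lid:** the fingertips stopped at 64 mm, where the lid's top sits when shut, and it looks flush. I saw no separate sign of a snap.
- **Forces and bystanders:** the fingers pressed on something at about 21 N during the first pick. The gauge is within a pixel of its starting place, and the jar and tape look unmoved by eye.

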